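# Find the charger key and switch on the bike-pack charging box

## Robot

A 7-joint arm with a two-finger parallel gripper is mounted at the origin on the work surface. World frame = base frame: x ahead of the robot, y to its left, z up, the work surface at z = 0. Lengths are in m, angles in rad, forces in N, time in s.
With the tool pointing down it reaches from about 0.35 to 0.9 m from the base axis. Payload 8.1 kg.
Tool frame: the origin (TCP) lies midway between the tips of the shut fingers; the grasp point (between the pads) lies 19 mm behind it; z points along the fingers, y is the line along which they close (so a half turn about z gives the same grasp; the last joint's range is limited). The gripper opens to 92 mm and grips with 3 to 60 N. Pads are 19 mm wide; open, the fingers measure 130 mm over their backs; the gripper's body (75 mm by 190 mm) begins 47 mm behind the grasp point.
Start: joints at [-1.241, 0.434, 0.025, 1.573, -0.012, 1.134, -0.075], TCP at [0.262, 0.567, 0.194] pointing down, gripper open.
Joint ranges: [-2.62, 2.62], [-0.44, 2.09], [-1.27, 1.32], [0.08, 2.57], [-1.32, 4.46], [0.12, 2], [-2.74, 2.74]. Speed limits (rad/s): [2.22, 2.22, 3.01, 3.01, 3.14, 3.14, 3.14].

## Interface

Orientations are given as a rotation vector (axis times angle).
In Python, from cell import arm gives the robot as it stands.
- The arm moves only by the tool move_arm, never from a script. Its argument "motion" is a list of rows, each an object of numbers: "tx", "ty", "tz": the shift along the tool's x, y, z normalised to -1 to 1, where 1 is 1000 mm; "twist": the turn about the tool's z normalised to -1 to 1, where 1 is pi/2 rad. In form: [{"tx": .., "ty": .., "tz": .., "twist": ..}, ...]. A call has 1 to 12 rows; each row shifts and turns the commanded pose from where the row before left it, along the tool's axes as they then stand; what a row does not reach is not made up. A row lasts 1/10 s, in which the tool goes at most 50 mm and 8.59 degrees, less where a joint would pass 70% of its speed; a pose out of reach is approached as far as the arm can. A call with a number of a shift or a turn outside -1 to 1 is refused whole. A call with a gripper value outside its range is refused whole. "gripper" is the gripper's target within -1 to 1 (shut at 1, half-way at 0, fully open at -1), set as the call begins (left out, the last holds). The fingers move at their own pace and stop on an object; "squeeze" is the grip in N (left out, the last holds). Time passes only in rows, so rows that do not move let the fingers close. It gives the time, the measured TCP pose, the force, the opening and the grip force at its end, in the units of the state.
- arm.observe(): the state, without advancing time (a new reading comes with each control period).
- arm.get_image(name): name is "scene" or "top" or "wrist"; returns the picture (400x640x3 uint8, red, green, blue); there is no depth.
- arm.calibration(name): a dict with "K" (3x3 intrinsics, pixels), "k1" (the pictures are not rectified: a ray, as slopes to the right and down, at radius r is drawn at 1 + k1 r^2 times it, then the intrinsics apply), "T" (4x4, takes a point from camera to world coordinates). Camera axes: x right, y down, z forward; pixel columns grow to the right and rows downward; lengths in m; the calibration is good to about 2 mm. A picture is of the moment at which its call begins: read the wrist's pose just before it. calibration takes no time and is no camera call; for the wrist camera it gives the pose at the moment of the call.
- arm.sign_off(): hands the job in; it is judged then, once.
Trained networks look in the newest picture that a camera, given by its name, has taken for a name from the list of things; names that differ only in an ending like _2 or _b are one class to them, and where a whole thing is asked for, a point or a joint stands for the part that bears it (a point fixed in the world has none). Each returns a list of dicts, best first, with "conf" (0 to 1); they miss things now and then, are a little off and sometimes report something else, mostly with a low value. They report only what shows in the picture. A call takes as long as a camera call. They do not tell look-alikes from the thing itself.
- arm.look_for(camera, query): "point" ([column, row] as shares, 0 to 1, of the picture: columns of its width, rows of its height, amid what is visible of it).
- arm.regions_of(camera, query): "region" (400x640 bool, what is visible of it) and "point" ([column, row] as shares, 0 to 1, of the picture: columns of its width, rows of its height, amid what is visible of it).
- arm.place_of(camera, query): "point" ([column, row] as shares, 0 to 1, of the picture: columns of its width, rows of its height: a listed point, or the origin of a listed thing).
The state is a dict: "clock": time; "joints": joint angles; "dq": joint speeds; "joint_efforts": joint torques, N m; "position": TCP position; "ee_rot": TCP orientation; "force": force on the tool from outside, world axes, zero at the start; "ft_torque": the same for the moment, N m; "width": opening from 0.0 (shut) to 1.0 (fully open); "gripper_force": force on a finger pad.
Only numpy, scipy, OpenCV 4.12 (cv2) and the standard library are available. Lean on these libraries where they do the work, as an engineer would, in place of code of your own. Each camera call takes 0.05 s, during which the arm holds its last target. There are 200 camera calls.

## Task

Set every loose battery pack on the shelf down into a charging bay of the charging box, one pack to a bay, any bay, right to the bottom. Find the one key from the key block that goes fully home in the charging box's lock and turns it, putting those that do not back into a slot of the block; once the packs are in and the lock is open, turn the isolator from OFF to ON. Then turn the key back to lock the switch, put it back in the block with the others, and leave the other things on the shelf where they are.

Things in the scene. Friction and masses are not known exactly. Their poses are not given: they have to be found in the camera images.
- charger: grey steel charging box standing on the shelf, fixed: 150 (its x) x 420 (its y) x 80 mm high. Origin at the centre of its underside, z up; its louvred front looks along its -x. In the flat top, from its +y end to its -y end: three open charging bays, the lock, the isolator. It stands at another place and yaw each time
- bay0 (a point): centre of the floor of the charging bay nearest the +y end of the box, 28 mm below the box top; axes as the box. Each bay is an open rectangular pocket 52 mm (box x) by 68 mm (box y), 28 mm deep; bays are 75 mm apart
- bay1 (a point): the same for the middle bay
- bay2 (a point): the same for the bay next to the lock
- keyhole (a point): centre of the keyhole, on the fixed steel lock face (36 mm across, 3 mm above the box top, 90 mm along the box's -y from bay2); axes as the box. A slot 30 (box x) x 7 mm, over 45 mm deep. A key goes straight down. The one right key goes home, collar on the face (key origin here), and turns; any other stops 12 mm short of home on the wards and cannot turn the lock. Which is right differs each time
- lock (a joint): angle of the lock's inner rotor: 0 locked, 1.57 rad (a quarter turn clockwise from above) open; end stops, 0.06 N m friction, stays where left; only a key that is home reaches it. The key has 0.2 rad of play in it each way, and goes in and out only near angle 0: turned, it is held captive. The bow's long side shows the angle from outside
- isolator (a joint): angle of the isolator handle: 0 OFF, 1.57 rad (a quarter turn clockwise from above) ON. An over-centre spring snaps it to the nearer end (0.15 N m); end stops. With the lock at 0 a bolt holds the handle at its end (within 0.1 rad), and the lock turns back only with the handle at an end
- isolator_grip (a point): grip point of the isolator handle, on its axis, 36 mm above the box top, 80 mm along the box's -y from the keyhole; turns with the handle. The handle is a black bar 70 mm long (this point's x), 14 mm thick (its y), 12 to 50 mm above the box top, on a 44 mm round hub; in OFF the bar lies along the box's x
- keyblock: wooden key block, fixed, 56 (its x) x 175 (its y) x 60 mm high, with three upright slots in its top, in which the keys stand blade down. Origin at the centre of its underside; another place and yaw each time
- slot0 (a point): mouth of a key slot, at the block's top (z = 60 mm), 55 mm along the block's -y from its centre; slots measure 7.5 mm (block x) by 30 mm (block y), 48 mm deep; axes as the block. Any key may stand in any slot
- slot1 (a point): the same for the slot in the middle of the block
- slot2 (a point): the same for the slot 55 mm along the block's +y
- key0: key standing blade down. Brass bow 32 mm wide (its x), 9 mm thick (its y), 12 to 48 mm above the origin, on a round steel collar 14 mm across. Origin under the collar on the key's axis, z up. Flat steel bit down to 42 mm below the origin, 27 mm wide (its x) at its top and 16 mm below, 3.4 mm thick. 120 g. Starts in slot0, collar on the block, its x along the block's y. Fits either way round
- key1: another key, the same but for the ward cuts in its bit; at the start in slot1
- key2: another key, the same but for the ward cuts in its bit; at the start in slot2
- pack0: battery pack, a black and grey plastic block 44 (its x) x 60 (its y) x 66 mm tall, about 0.4 kg, standing on the shelf before the box. Origin under its centre, z up. Seated, its underside is on the bay floor and 38 mm stand above the box top; fits either way round. Two or three packs are there; an absent one reads None
- pack1: another such pack
- pack2: another such pack
- canister: bystander: stainless steel canister with a screw-top lid, 76 mm diameter, 154 mm tall, origin under its centre
- multitool: bystander: orange folding multitool lying flat, 86 x 30 x 18 mm, origin under its centre
- spoke_wrench: bystander: round blue spoke wrench, 40 mm across, 8 mm thick, origin under its centre
- seat_clamp: bystander: chrome seat clamp, a ring 40 mm across with a lug, 15 mm tall, origin under the ring's centre
- silicone_light: bystander: green silicone bike light, 38 mm across, 25 mm tall, origin under its centre
- pump: bystander: small aluminium pump lying down, 230 mm long (its x), 24 mm thick, origin under its middle
There are look-alikes about, which are no part of the job. Leave any green or pink look-alike of the key1 alone. What is shaped like the keyblock but green is not meant.

How it is judged:
On the way, in this order (a step that is already met when the one before it is completed fails the run):
1. all packs are seated in bays and the lock is turned open by a key that is fully home, with the isolator still OFF (((horizontal distance between pack0 and bay0 below 0.01 m and z of pack0 in the frame of bay0 below 0.004 m and angle between pack0's own z axis and vertical below 0.08 rad) or (horizontal distance between pack0 and bay1 below 0.01 m and z of pack0 in the frame of bay1 below 0.004 m and angle between pack0's own z axis and vertical below 0.08 rad) or (horizontal distance between pack0 and bay2 below 0.01 m and z of pack0 in the frame of bay2 below 0.004 m and angle between pack0's own z axis and vertical below 0.08 rad)) and ((horizontal distance between pack1 and bay0 below 0.01 m and z of pack1 in the frame of bay0 below 0.004 m and angle between pack1's own z axis and vertical below 0.08 rad) or (horizontal distance between pack1 and bay1 below 0.01 m and z of pack1 in the frame of bay1 below 0.004 m and angle between pack1's own z axis and vertical below 0.08 rad) or (horizontal distance between pack1 and bay2 below 0.01 m and z of pack1 in the frame of bay2 below 0.004 m and angle between pack1's own z axis and vertical below 0.08 rad)) and ((horizontal distance between pack2 and bay0 below 0.01 m and z of pack2 in the frame of bay0 below 0.004 m and angle between pack2's own z axis and vertical below 0.08 rad) or (horizontal distance between pack2 and bay1 below 0.01 m and z of pack2 in the frame of bay1 below 0.004 m and angle between pack2's own z axis and vertical below 0.08 rad) or (horizontal distance between pack2 and bay2 below 0.01 m and z of pack2 in the frame of bay2 below 0.004 m and angle between pack2's own z axis and vertical below 0.08 rad)) and distance between any of key0, key1, key2 and keyhole below 0.006 m and value of joint lock above 1.35 rad and value of joint isolator below 0.12 rad), for 0.2 s.
2. the isolator is turned fully to ON with the packs in the bays (((horizontal distance between pack0 and bay0 below 0.01 m and z of pack0 in the frame of bay0 below 0.004 m and angle between pack0's own z axis and vertical below 0.08 rad) or (horizontal distance between pack0 and bay1 below 0.01 m and z of pack0 in the frame of bay1 below 0.004 m and angle between pack0's own z axis and vertical below 0.08 rad) or (horizontal distance between pack0 and bay2 below 0.01 m and z of pack0 in the frame of bay2 below 0.004 m and angle between pack0's own z axis and vertical below 0.08 rad)) and ((horizontal distance between pack1 and bay0 below 0.01 m and z of pack1 in the frame of bay0 below 0.004 m and angle between pack1's own z axis and vertical below 0.08 rad) or (horizontal distance between pack1 and bay1 below 0.01 m and z of pack1 in the frame of bay1 below 0.004 m and angle between pack1's own z axis and vertical below 0.08 rad) or (horizontal distance between pack1 and bay2 below 0.01 m and z of pack1 in the frame of bay2 below 0.004 m and angle between pack1's own z axis and vertical below 0.08 rad)) and ((horizontal distance between pack2 and bay0 below 0.01 m and z of pack2 in the frame of bay0 below 0.004 m and angle between pack2's own z axis and vertical below 0.08 rad) or (horizontal distance between pack2 and bay1 below 0.01 m and z of pack2 in the frame of bay1 below 0.004 m and angle between pack2's own z axis and vertical below 0.08 rad) or (horizontal distance between pack2 and bay2 below 0.01 m and z of pack2 in the frame of bay2 below 0.004 m and angle between pack2's own z axis and vertical below 0.08 rad)) and value of joint isolator above 1.45 rad), for 0.2 s.
3. the lock is turned back to locked with the isolator ON (value of joint isolator above 1.45 rad and value of joint lock below 0.15 rad), for 0.2 s.
At the end, for the whole second after the job is handed in: every pack on a bay floor (10 mm sideways, 4 mm high, 0.08 rad), every key standing in a block slot (8 mm sideways, collar within 5 mm of the block, 0.12 rad), isolator above 1.45 rad (ON), lock below 0.15 rad (locked), keys at rest (all of step 3 and ((horizontal distance between pack0 and bay0 below 0.01 m and z of pack0 in the frame of bay0 below 0.004 m and angle between pack0's own z axis and vertical below 0.08 rad) or (horizontal distance between pack0 and bay1 below 0.01 m and z of pack0 in the frame of bay1 below 0.004 m and angle between pack0's own z axis and vertical below 0.08 rad) or (horizontal distance between pack0 and bay2 below 0.01 m and z of pack0 in the frame of bay2 below 0.004 m and angle between pack0's own z axis and vertical below 0.08 rad)) and ((horizontal distance between pack1 and bay0 below 0.01 m and z of pack1 in the frame of bay0 below 0.004 m and angle between pack1's own z axis and vertical below 0.08 rad) or (horizontal distance between pack1 and bay1 below 0.01 m and z of pack1 in the frame of bay1 below 0.004 m and angle between pack1's own z axis and vertical below 0.08 rad) or (horizontal distance between pack1 and bay2 below 0.01 m and z of pack1 in the frame of bay2 below 0.004 m and angle between pack1's own z axis and vertical below 0.08 rad)) and ((horizontal distance between pack2 and bay0 below 0.01 m and z of pack2 in the frame of bay0 below 0.004 m and angle between pack2's own z axis and vertical below 0.08 rad) or (horizontal distance between pack2 and bay1 below 0.01 m and z of pack2 in the frame of bay1 below 0.004 m and angle between pack2's own z axis and vertical below 0.08 rad) or (horizontal distance between pack2 and bay2 below 0.01 m and z of pack2 in the frame of bay2 below 0.004 m and angle between pack2's own z axis and vertical below 0.08 rad)) and ((horizontal distance between key0 and slot0 below 0.008 m and z of key0 in the frame of slot0 below 0.005 m and angle between key0's own z axis and vertical below 0.12 rad) or (horizontal distance between key0 and slot1 below 0.008 m and z of key0 in the frame of slot1 below 0.005 m and angle between key0's own z axis and vertical below 0.12 rad) or (horizontal distance between key0 and slot2 below 0.008 m and z of key0 in the frame of slot2 below 0.005 m and angle between key0's own z axis and vertical below 0.12 rad)) and ((horizontal distance between key1 and slot0 below 0.008 m and z of key1 in the frame of slot0 below 0.005 m and angle between key1's own z axis and vertical below 0.12 rad) or (horizontal distance between key1 and slot1 below 0.008 m and z of key1 in the frame of slot1 below 0.005 m and angle between key1's own z axis and vertical below 0.12 rad) or (horizontal distance between key1 and slot2 below 0.008 m and z of key1 in the frame of slot2 below 0.005 m and angle between key1's own z axis and vertical below 0.12 rad)) and ((horizontal distance between key2 and slot0 below 0.008 m and z of key2 in the frame of slot0 below 0.005 m and angle between key2's own z axis and vertical below 0.12 rad) or (horizontal distance between key2 and slot1 below 0.008 m and z of key2 in the frame of slot1 below 0.005 m and angle between key2's own z axis and vertical below 0.12 rad) or (horizontal distance between key2 and slot2 below 0.008 m and z of key2 in the frame of slot2 below 0.005 m and angle between key2's own z axis and vertical below 0.12 rad)) and linear speed of each of key0, key1, key2 below 0.02 m/s); the robot touches nothing.
It fails at once if a bystander is moved more than 50 mm (distance of any of canister, multitool, spoke_wrench, seat_clamp, silicone_light, pump from where it was at the start of the episode above 0.05 m).
It fails at once if the canister is knocked over (angle between canister's own z axis and vertical above 0.6 rad).
Of pack0, pack1, pack2 only 2 to 3 are there at a start; the rules pass over those that are not, and their reading is None.
At some moment in a run one of pack0, pack1, pack2 may be knocked a few centimetres aside while the robot is not near it.
It also fails if it takes over 210 s, if anything falls off the work surface, if the arm or the gripper's body presses on something with over 40 N, if the wrist force passes 120 N, or if a joint passes its speed limit or range.

## Working session

There is one attempt and no reset: what is moved stays moved. The work goes in short steps, Python scripts to look and compute and a tool call to move; the robot and the scene stay as the last step left them, time stands still between calls to the robot, and variables do not carry over. Pictures are saved under pics/ and viewed, at most 14 in all, crops included, and the job is handed in when it is done.

Besides the shell and the picture viewer there is one more tool, called after "Emit:" as name([rows], argument=value, ...), one row to a line, values as JSON. move_arm: Moves the arm, as the interface text tells. Scaled input: -1 to 1 covers 1000 mm each way for a shift and pi/2 rad each way for a turn. Its arguments: {"type":"object","properties":{"motion":{"type":"array","items":{"type":"object","properties":{"tx":{"type":"number"},"ty":{"type":"number"},"tz":{"type":"number"},"twist":{"type":"number"}}}},"gripper":{"type":"number"},"squeeze":{"type":"number"}},"required":["motion"]}

```bash
ls; mkdir -p pics; cat > h.py <<'E'
import numpy as np, cv2
from cell import arm
def snap(cam,fn=None):
    im=arm.get_image(cam)
    if fn: cv2.imwrite('pics/'+fn,im[:,:,::-1])
    return im
def ray(cam,uv,c=None):
    c=c or arm.calibration(cam); K=np.array(c['K']);k1=c['k1'];T=np.array(c['T'])
    d=np.linalg.inv(K)@[uv[0],uv[1],1]; d=d[:2]; s=d.copy()
    for _ in range(20): s=d/(1+k1*(s@s))
    return T[:3,3],T[:3,:3]@np.array([s[0],s[1],1])
def atz(cam,uv,z,c=None):
    o,d=ray(cam,uv,c); return o+d*(z-o[2])/d[2]
def proj(cam,p,c=None):
    c=c or arm.calibration(cam); K=np.array(c['K']);k1=c['k1'];T=np.array(c['T'])
    q=T[:3,:3].T@(np.array(p)-T[:3,3]); s=q[:2]/q[2]; s=s*(1+k1*(s@s)); return (K@[s[0],s[1],1])[:2]
def px(p): return np.array(p)*[640,400]
E
python3 - <<'E'
from h import *
print(arm.observe())
for c in ['scene','top','wrist']:
    snap(c,c+'0.png'); k=arm.calibration(c); print(c,np.round(k['K'],1).tolist(),k['k1'],np.round(k['T'],3).tolist())
for n in ['charger','bay0','bay1','bay2','keyhole','isolator_grip','keyblock','slot0','slot1','slot2','key0','pack0','canister']:
    z={'charger':0,'bay0':.052,'bay1':.052,'bay2':.052,'keyhole':.083,'isolator_grip':.116,'slot0':.06,'slot1':.06,'slot2':.06,'key0':.06}.get(n,0)
    for r in arm.place_of('top',n)[:4]:
        print(n,round(r['conf'],2),px(r['point']).round(1),atz('top',px(r['point']),z).round(4))
E
```

```text
pics
{'clock': 0.0, 'joints': array([-1.24061266,  0.43523419,  0.0249801 ,  1.57409921, -0.01160997,
        1.13400853, -0.07508395]), 'dq': array([ 0.0002655 ,  0.0006897 ,  0.00029301, -0.00073382, -0.00019514,
        0.00216596, -0.00082258]), 'joint_efforts': array([ 3.04281617e-03, -6.67850375e+01,  9.87090357e-01, -3.14467156e+01,
       -6.02976093e-02,  4.27310925e-02,  1.58692537e-04]), 'position': array([0.2619427 , 0.5668312 , 0.19303732]), 'ee_rot': array([-6.74576218e-01, -3.06810122e+00,  2.49850558e-03]), 'force': array([-0.40947925, -0.25132888, -0.6578303 ]), 'ft_torque': array([ 0.02627926, -0.03536085,  0.00240707]), 'gripper_force': 0.0, 'width': 0.9982022142404938}
scene [[380.9, 0.0, 320.3], [0.0, 380.9, 195.7], [0.0, 0.0, 1.0]] -0.07321193630447922 [[0.777, 0.355, -0.52, 1.136], [0.629, -0.428, 0.648, -0.694], [0.008, -0.831, -0.556, 0.684], [0.0, 0.0, 0.0, 1.0]]
top [[413.3, 0.0, 315.7], [0.0, 413.3, 192.4], [0.0, 0.0, 1.0]] -0.08838177857203552 [[0.026, -0.993, 0.115, 0.433], [-1.0, -0.027, -0.004, 0.01], [0.007, -0.115, -0.993, 1.263], [0.0, 0.0, 0.0, 1.0
[... 1261 characters left out ...]
 0.75 [428.6 232.9] [ 0.4625 -0.3284  0.06  ]
slot1 0.68 [429.2 195.8] [ 0.5717 -0.3305  0.06  ]
slot1 0.67 [453.8 290.3] [ 0.2977 -0.4033  0.06  ]
slot2 0.8 [429.5 212.9] [ 0.5211 -0.3312  0.06  ]
slot2 0.75 [428.6 232.9] [ 0.4625 -0.3284  0.06  ]
slot2 0.68 [429.2 195.8] [ 0.5717 -0.3305  0.06  ]
slot2 0.67 [453.8 290.3] [ 0.2977 -0.4033  0.06  ]
key0 0.65 [429.2 192.7] [ 0.581  -0.3305  0.06  ]
key0 0.61 [430.6 231.2] [ 0.4676 -0.3343  0.06  ]
key0 0.54 [430.2 210.3] [ 0.5288 -0.3333  0.06  ]
key0 0.53 [458.4 213.3] [ 0.522  -0.4179  0.06  ]
pack0 0.74 [365.5 237.4] [ 0.4459 -0.1508  0.    ]
pack0 0.54 [225.6 243.2] [0.4168 0.2747 0.    ]
canister 0.62 [187.8 176.3] [0.6194 0.4035 0.    ]
```

View pics/top0.png

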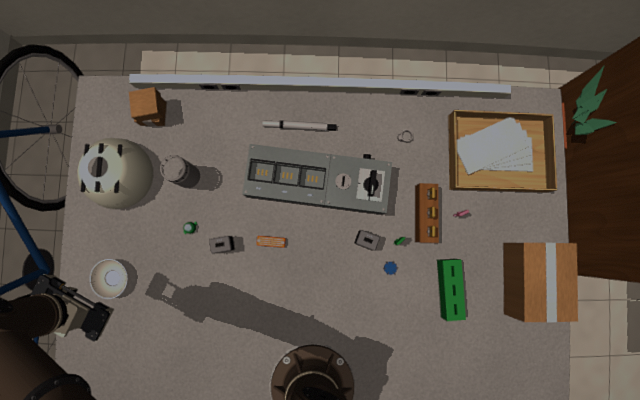

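View pics/scene0.png

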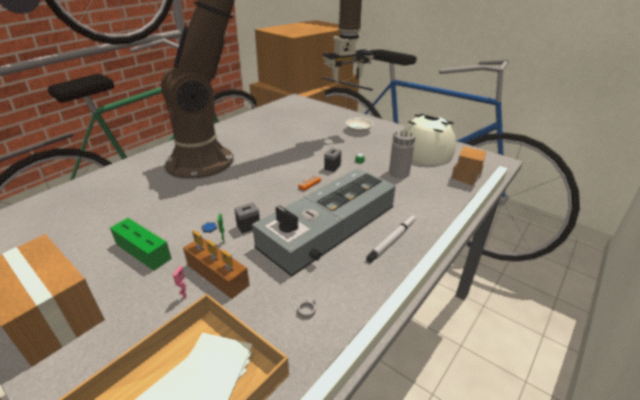

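The top picture shows the grey box at (320,180). The wooden block with three brass keys is at (428,213); that is the one meant, and the green block at (452,290) is the look-alike. The green key at (401,240) and the pink key at (461,213) are look-alikes too. There are two packs, at (221,244) and (367,240).

```bash
cat >> h.py <<'E'
from scipy.spatial.transform import Rotation as R
def plan(p,ydir,lift=None):
    """tool-frame shift (thousandths) to p from here, then twist (units of pi/2) to put tool y on the line at world angle ydir"""
    s=arm.observe(); M=R.from_rotvec(s['ee_rot']).as_matrix()
    d=M.T@(np.array(p)-s['position']); y=M[:,1]; a=np.arctan2(y[1],y[0])
    t=-(ydir-a); t=(t+np.pi/2)%np.pi-np.pi/2
    print('clock',round(s['clock'],1),'pos',s['position'].round(4),'yang',round(a,4),'j7',s['joints'][6].round(3),'tilt',np.round(M[:,2],3),'w',round(s['width'],3),'F',s['force'].round(1))
    print('shift',d.round(4),'twist',round(t/(np.pi/2),4))
E
python3 - <<'E'
from h import *
plan([.45,.22,.30],-.103)
E
```

```text
clock 0.8 pos [0.2621 0.5674 0.1939] yang 1.1379 j7 -0.075 tilt [ 0.  0. -1.] w 0.998 F [ 0.6  0.9 -0.2]
shift [-0.3163 -0.2365 -0.1062] twist 0.79
```

Emit:
move_arm([
  {"tz":-0.045},
  {"tx":-0.035,"ty":-0.026,"tz":-0.007},
  {"tx":-0.035,"ty":-0.026,"tz":-0.007},
  {"tx":-0.035,"ty":-0.026,"tz":-0.007},
  {"tx":-0.035,"ty":-0.026,"tz":-0.007},
  {"tx":-0.035,"ty":-0.026,"tz":-0.007},
  {"tx":-0.035,"ty":-0.026,"tz":-0.007},
  {"tx":-0.035,"ty":-0.026,"tz":-0.007},
  {"tx":-0.035,"ty":-0.026,"tz":-0.007},
  {"tx":-0.035,"ty":-0.026,"tz":-0.007},
  {"twist":0.09},
  {"twist":0.09},
], gripper=-1)

```text
invalid input
```

Emit:
move_arm([
  {"twist":0.09},
  {"twist":0.09},
  {"twist":0.09},
  {"twist":0.09},
  {"twist":0.09},
  {"twist":0.09},
  {"twist":0.07},
  {},
  {},
])

```text
invalid input
```

```bash
python3 - <<'E'
from h import *
plan([.45,.22,.30],-.103)
c=arm.calibration('wrist'); im=snap('wrist','w1.png')
for n,z in [('bay0',.052),('pack0',0.0),('keyhole',.083),('isolator_grip',.116),('charger',0)]:
    for r in arm.place_of('wrist',n)[:4]:
        print(n,round(r['conf'],2),px(r['point']).round(1),atz('wrist',px(r['point']),z,c).round(4))
for r in arm.regions_of('wrist','pack0')[:3]:
    m=r['region'].astype(np.uint8); print('reg',r['conf'],px(r['point']),cv2.minAreaRect(cv2.findNonZero(m)))
E
```

```text
clock 0.8 pos [0.2621 0.5674 0.1939] yang 1.1379 j7 -0.075 tilt [ 0.  0. -1.] w 0.998 F [ 0.6  0.9 -0.2]
shift [-0.3163 -0.2365 -0.1062] twist 0.79
```

View pics/w1.png

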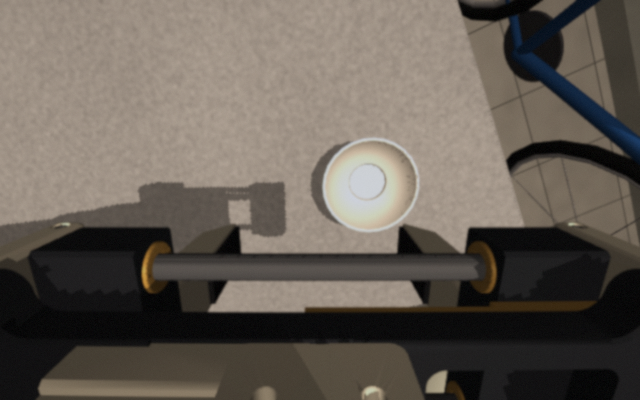

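Emit:
move_arm([
  {"tx":0,"ty":0,"tz":-0.045,"twist":0},
  {"tx":-0.035,"ty":-0.026,"tz":-0.007,"twist":0},
  {"tx":-0.035,"ty":-0.026,"tz":-0.007,"twist":0},
  {"tx":-0.035,"ty":-0.026,"tz":-0.007,"twist":0},
  {"tx":-0.035,"ty":-0.026,"tz":-0.007,"twist":0},
  {"tx":-0.035,"ty":-0.026,"tz":-0.007,"twist":0},
  {"tx":-0.035,"ty":-0.026,"tz":-0.007,"twist":0},
  {"tx":-0.035,"ty":-0.026,"tz":-0.007,"twist":0},
  {"tx":-0.035,"ty":-0.026,"tz":-0.007,"twist":0},
  {"tx":-0.035,"ty":-0.026,"tz":-0.007,"twist":0},
  {"tx":0,"ty":0,"tz":0,"twist":0.09},
  {"tx":0,"ty":0,"tz":0,"twist":0.09},
], gripper=-1, squeeze=20)

```text
clock: 2.35
position: [0.4509, 0.2211, 0.3023]
ee_rot: [1.113, 2.937, 0.001]
force: [-0.9, 0.0, 0.2]
width: 1.001
gripper_force: 0.0
```

```bash
python3 - <<'E'
from h import *
plan([.50,.06,.30],-.103)
E
```

```text
clock 2.4 pos [0.4509 0.2211 0.3023] yang 0.8462 j7 0.328 tilt [ 0.001  0.001 -1.   ] w 1.001 F [-0.9  0.   0.2]
shift [-0.1436 -0.0881  0.0023] twist 0.6042
```

Emit:
move_arm([
  {"tx":-0.036,"ty":-0.022,"tz":0,"twist":0},
  {"tx":-0.036,"ty":-0.022,"tz":0,"twist":0},
  {"tx":-0.036,"ty":-0.022,"tz":0,"twist":0},
  {"tx":-0.036,"ty":-0.022,"tz":0,"twist":0},
  {"tx":0,"ty":0,"tz":0,"twist":0.09},
  {"tx":0,"ty":0,"tz":0,"twist":0.09},
  {"tx":0,"ty":0,"tz":0,"twist":0.09},
  {"tx":0,"ty":0,"tz":0,"twist":0.09},
  {"tx":0,"ty":0,"tz":0,"twist":0.09},
  {"tx":0,"ty":0,"tz":0,"twist":0.09},
  {"tx":0,"ty":0,"tz":0,"twist":0.065},
  {"tx":0,"ty":0,"tz":0,"twist":0},
])

```text
clock: 3.55
position: [0.5008, 0.062, 0.3019]
ee_rot: [2.326, 2.112, 0.0]
force: [-0.2, -0.0, -0.2]
width: 1.002
gripper_force: 0.0
```

```bash
python3 - <<'E'
from h import *
plan([.50,.06,.30],-.103)
c=arm.calibration('wrist'); im=snap('wrist','w2.png')
for n,z in [('bay0',.052),('pack0',0.0),('keyhole',.083),('charger',0)]:
    for r in arm.place_of('wrist',n)[:4]:
        print(n,round(r['conf'],2),px(r['point']).round(1),atz('wrist',px(r['point']),z,c).round(4))
for r in arm.regions_of('wrist','pack0')[:3]:
    m=r['region'].astype(np.uint8); print('reg',r['conf'],px(r['point']),cv2.minAreaRect(cv2.findNonZero(m)))
E
```

```text
clock 3.5 pos [0.5008 0.062  0.3019] yang -0.0966 j7 -0.235 tilt [ 0.  0. -1.] w 1.002 F [-0.2 -0.  -0.2]
shift [-0.0021 -0.0006  0.0019] twist 0.0041
bay0 0.91 [403.4  83.2] [0.6317 0.1655 0.052 ]
bay0 0.91 [400.4 140.5] [0.6254 0.0855 0.052 ]
bay0 0.88 [397.4 187.4] [0.619 0.014 0.052]
bay0 0.46 [293.5 276.7] [ 0.4402 -0.1244  0.052 ]
pack0 0.8 [247.6  25.7] [ 0.4132  0.2746 -0.    ]
pack0 0.56 [296.6 274.3] [ 0.4386 -0.15    0.    ]
keyhole 0.9 [396.4 250.1] [ 0.6071 -0.0764  0.083 ]
charger 0.84 [388.3 187.4] [0.6164 0.0019 0.    ]
reg 0.73 [241.088  21.6  ] ((242.31695556640625, 19.064603805541992), (52.807456970214844, 37.164913177490234), 70.55996704101562)
reg 0.57 [294.72 295.32] ((293.6999816894531, 293.10003662109375), (26.790912628173828, 31.780315399169922), 12.52880859375)
```

View pics/w2.png

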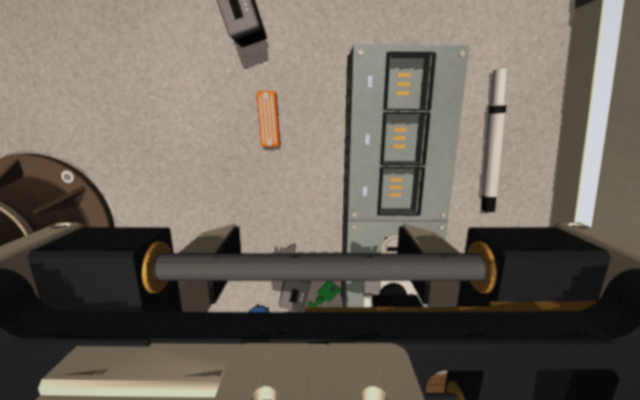

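```bash
cat > fit.py <<'E'
from h import *
from scipy.optimize import least_squares
LOC={'bay0':(0,.150+.0,-.028+.08),'bay1':(0,.075,.052),'bay2':(0,0,.052),'key':(0,-.09,.083),'iso':(0,-.17,.116)}
# y offset of bay2 from the box centre is free (u[3])
def world(u,l):
    c,s=np.cos(u[2]),np.sin(u[2]); return np.array([u[0]+c*l[0]-s*l[1],u[1]+s*l[0]+c*l[1],l[2]])
E
python3 - <<'E'
from fit import *
import json
o=arm.calibration('wrist'); json.dump({'K':np.array(o['K']).tolist(),'k1':o['k1'],'T':np.array(o['T']).tolist()},open('c2.json','w'))
top=arm.calibration('top')
obs=[(o,'wrist','bay0',(403.4,83.2)),(o,'wrist','bay1',(400.4,140.5)),(o,'wrist','bay2',(397.4,187.4)),(o,'wrist','key',(396.4,250.1)),
(top,'top','bay0',(260.1,171.4)),(top,'top','bay1',(283.8,176.4)),(top,'top','bay2',(312.1,181.7)),(top,'top','key',(341.7,182.2)),(top,'top','iso',(368.7,182.1))]
f=lambda u:np.concatenate([(proj(cam,world(u,LOC[n]),c)-p) for c,cam,n,p in obs])
r=least_squares(f,[.62,.014,-.1],loss='soft_l1'); u=r.x; print(u, f(u).reshape(-1,2).round(1).tolist())
im=cv2.imread('pics/w2.png'); S=4; x0,y0=330,35
crop=cv2.resize(im[y0:y0+150,x0:x0+150],None,fx=S,fy=S,interpolation=cv2.INTER_CUBIC)
for b in range(3):
    for z,col in ((.08,(0,0,255)),(.052,(0,255,255))):
        q=[(proj('wrist',world(u,(sx*.026,.075*(2-b)+sy*.034,z)),o)-[x0,y0]+.5)*S for sx,sy in((1,1),(1,-1),(-1,-1),(-1,1))]
        cv2.polylines(crop,[np.int32(q)],True,col,1)
cv2.imwrite('pics/fit.png',crop)
E
```

```text
[ 0.61646064  0.01594359 -0.10187193] [[0.3, 0.4], [-0.9, -3.2], [-1.7, -0.9], [-0.2, -1.6], [2.1, 0.2], [3.4, -1.6], [0.2, -3.7], [1.5, -1.9], [3.6, 0.2]]
```

View pics/fit.png

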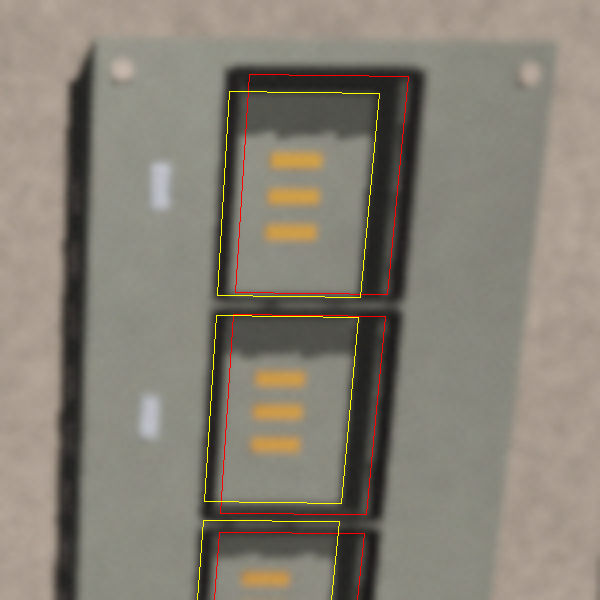

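The overlay fits: all bay outlines lie on the pockets (bay0 top rim at crop (250,75)–(408,77)). That puts bay0 at (.632,.165), bay1 at (.624,.091) and bay2 at (.616,.016). Next is a closer look at the left pack.

Emit:
move_arm([
  {"tx":0.045,"ty":-0.03,"tz":0.01,"twist":0},
  {"tx":0.045,"ty":-0.03,"tz":0.01,"twist":0},
  {"tx":0.045,"ty":-0.03,"tz":0.01,"twist":0},
  {"tx":0,"ty":0,"tz":0,"twist":0},
  {"tx":0,"ty":0,"tz":0,"twist":0},
])

```text
clock: 4.35
position: [0.4306, 0.1926, 0.2745]
ee_rot: [2.321, 2.118, -0.001]
force: [0.3, -1.3, -0.2]
width: 1.0
gripper_force: 0.0
```

```bash
cat > pk.py <<'E'
from h import *
def outline(x,y,a,cam,c):
    f=lambda l:proj(cam,(x+np.cos(a)*l[0]-np.sin(a)*l[1],y+np.sin(a)*l[0]+np.cos(a)*l[1],l[2]),c)
    return [[f((sx*.022,sy*.03,z)) for sx,sy in((1,1),(1,-1),(-1,-1),(-1,1))] for z in (0,.066)]
def fitpack(reg,x0,y0,cam,c):
    best=None
    m=reg.astype(np.uint8)
    def iou(v):
        q=np.int32(np.round(np.concatenate(outline(*v,cam,c)))); k=np.zeros_like(m); cv2.fillConvexPoly(k,cv2.convexHull(q),1)
        return -(k&m).sum()/max(1,(k|m).sum())
    from scipy.optimize import minimize
    for a in np.arange(0,np.pi,np.pi/8):
        r=minimize(iou,[x0,y0,a],method='Nelder-Mead',options={'initial_simplex':np.array([x0,y0,a])+np.array([[0,0,0],[.01,0,0],[0,.01,0],[0,0,.2]])})
        if best is None or r.fun<best.fun: best=r
    return best.x,best.fun
def go(fn,x0,y0):
    c=arm.calibration('wrist'); im=snap('wrist'); im=np.ascontiguousarray(im[:,:,::-1])
    for r in arm.place_of('wrist','pack0')[:3]: print(round(r['conf'],2),px(r['point']).round(1),atz('wrist',px(r['point']),0,c).round(4))
    rs=arm.regions_of('wrist','pack0')
    e=[np.linalg.norm(atz('wrist',px(r['point']),.05,c)[:2]-[x0,y0]) for r in rs]; r=rs[int(np.argmin(e))]
    v,f=fitpack(r['region'],x0,y0,'wrist',c); print('pack',v.round(4),f)
    for q in outline(*v,'wrist',c): cv2.polylines(im,[np.int32(np.round(q))],True,(0,0,255),1)
    u,w=px(r['point']).astype(int); a,b=max(0,w-75),max(0,u-100)
    cv2.imwrite('pics/'+fn,cv2.resize(im[a:a+150,b:b+200],None,fx=3,fy=3,interpolation=cv2.INTER_CUBIC)); return v
E
python3 - <<'E'
from pk import *
v=go('pA.png',.413,.275)
plan([v[0],v[1],.15],v[2])
E
```

```text
0.9 [301.3 108.6] [0.4115 0.276  0.    ]
pack [ 0.4752  0.3206 -0.2667] 0.0
clock 4.5 pos [0.432  0.1906 0.2749] yang -0.0972 j7 -0.574 tilt [ 0.001 -0.    -1.   ] w 0.997 F [ 0.2 -0.3  0.6]
shift [0.1336 0.0303 0.1249] twist 0.1079pk.py:10: RuntimeWarning: overflow encountered in scalar negative
  return -(k&m).sum()/max(1,(k|m).sum())
```

View pics/pA.png

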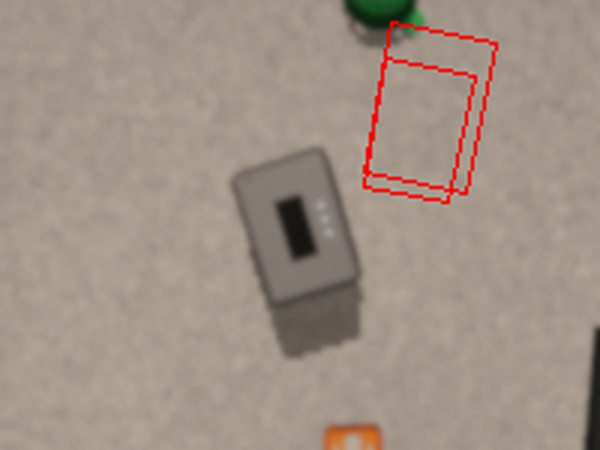

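The pack shows at the crop's centre (295,225), tilted in the image. The overlay is wrong because of an unsigned-arithmetic bug; I'll fix that and refit.

```bash
sed -i 's/return -(k&m).sum()\/max(1,(k|m).sum())/return -float((k\&m).sum())\/max(1.,float((k|m).sum()))/' pk.py
python3 - <<'E'
from pk import *
v=go('pA2.png',.413,.275)
q=(np.array(outline(*v,'wrist',None)[1])).round(0).tolist(); print(q)
plan([v[0],v[1],.15],v[2])
E
```

```text
pack [0.4145 0.2773 3.3832] -0.930162552679109
[[291.0, 133.0], [275.0, 88.0], [307.0, 76.0], [322.0, 121.0]]
clock 4.7 pos [0.4318 0.1908 0.2748] yang -0.0973 j7 -0.575 tilt [ 0.  0. -1.] w 1.003 F [0.2 0.2 0.1]
shift [ 0.0844 -0.0256  0.1248] twist -0.2158
```

Emit:
move_arm([
  {"tx":0.042,"ty":-0.013,"tz":0,"twist":0},
  {"tx":0.042,"ty":-0.013,"tz":0,"twist":0},
  {"tx":0,"ty":0,"tz":0.04,"twist":-0.072},
  {"tx":0,"ty":0,"tz":0.04,"twist":-0.072},
  {"tx":0,"ty":0,"tz":0.04,"twist":-0.072},
  {"tx":0,"ty":0,"tz":0,"twist":0},
  {"tx":0,"ty":0,"tz":0,"twist":0},
])

```text
clock: 5.35
position: [0.4137, 0.2774, 0.1552]
ee_rot: [1.94, 2.471, -0.001]
force: [-0.4, -0.3, 0.1]
width: 0.996
gripper_force: 0.0
```

```bash
python3 - <<'E'
from h import *
plan([.4135,.2773,.040],3.3832)
E
```

```text
clock 5.3 pos [0.4137 0.2774 0.1552] yang 0.2395 j7 -0.376 tilt [-0.    -0.001 -1.   ] w 0.996 F [-0.4 -0.3  0.1]
shift [-0.     -0.0002  0.1152] twist -0.0013
```

Emit:
move_arm([
  {"tx":0,"ty":0,"tz":0.045,"twist":0},
  {"tx":0,"ty":0,"tz":0.04,"twist":0},
  {"tx":0,"ty":0,"tz":0.03,"twist":0},
  {"tx":0,"ty":0,"tz":0,"twist":0},
  {"tx":0,"ty":0,"tz":0,"twist":0},
])

```text
clock: 5.85
position: [0.4147, 0.2788, 0.0416]
ee_rot: [1.937, 2.473, 0.003]
force: [-0.3, -0.3, 0.3]
width: 0.997
gripper_force: 0.0
```

Emit:
move_arm([
  {"tx":0,"ty":0,"tz":0,"twist":0},
  {"tx":0,"ty":0,"tz":0,"twist":0},
  {"tx":0,"ty":0,"tz":0,"twist":0},
  {"tx":0,"ty":0,"tz":0,"twist":0},
  {"tx":0,"ty":0,"tz":0,"twist":0},
  {"tx":0,"ty":0,"tz":0,"twist":0},
  {"tx":0,"ty":0,"tz":0,"twist":0},
  {"tx":0,"ty":0,"tz":0,"twist":0},
], gripper=1, squeeze=25)

```text
clock: 6.65
position: [0.4132, 0.2779, 0.0395]
ee_rot: [-1.934, -2.475, 0.0]
force: [0.7, -0.6, -0.2]
width: 0.354
gripper_force: 0.0
```

Emit:
move_arm([
  {"tx":0,"ty":0,"tz":-0.03,"twist":0},
  {"tx":0,"ty":0,"tz":-0.045,"twist":0},
  {"tx":0,"ty":0,"tz":-0.045,"twist":0},
  {"tx":0,"ty":0,"tz":-0.03,"twist":0},
  {"tx":0,"ty":0,"tz":0,"twist":0},
  {"tx":0,"ty":0,"tz":0,"twist":0},
])

```text
clock: 7.25
position: [0.4133, 0.2781, 0.1899]
ee_rot: [1.934, 2.475, 0.002]
force: [-0.9, 0.3, -1.0]
width: 0.007
gripper_force: 0.0
```

```bash
python3 - <<'E'
from h import *
plan([.6317,.165,.190],-.1019)
E
```

```text
clock 7.2 pos [0.4133 0.2781 0.1899] yang 0.2442 j7 -0.382 tilt [ 0.001  0.001 -1.   ] w 0.007 F [-0.9  0.3 -1. ]
shift [-0.1626  0.1845 -0.    ] twist 0.2203
```

The grip shut on nothing: the opening passed below 0.48 with no force. The pack may have been knocked aside, so I'm looking again.

Emit:
move_arm([
  {"tx":-0.045,"ty":0,"tz":-0.04,"twist":0},
  {"tx":-0.045,"ty":0,"tz":-0.04,"twist":0},
  {"tx":0,"ty":0,"tz":0,"twist":0},
  {"tx":0,"ty":0,"tz":0,"twist":0},
  {"tx":0,"ty":0,"tz":0,"twist":0},
  {"tx":0,"ty":0,"tz":0,"twist":0},
], gripper=-1)

```text
clock: 7.85
position: [0.4301, 0.2062, 0.2544]
ee_rot: [-1.931, -2.477, 0.004]
force: [0.2, -0.1, -1.0]
width: 0.481
gripper_force: 0.0
```

```bash
python3 - <<'E'
from pk import *
snap('wrist','w3.png')
for r in arm.place_of('wrist','pack0')[:3]: print(round(r['conf'],2),px(r['point']).round(1),atz('wrist',px(r['point']),0).round(4))
plan([.41,.277,.04],.24)
E
```

```text
0.8 [317.6 117.2] [0.4114 0.272  0.    ]
clock 8.0 pos [0.4305 0.206  0.2549] yang 0.2457 j7 -0.26 tilt [-0.002 -0.001 -1.   ] w 0.565 F [-0.1  0.2 -0.6]
shift [ 0.074  -0.0022  0.2149] twist 0.0036
```

View pics/w3.png

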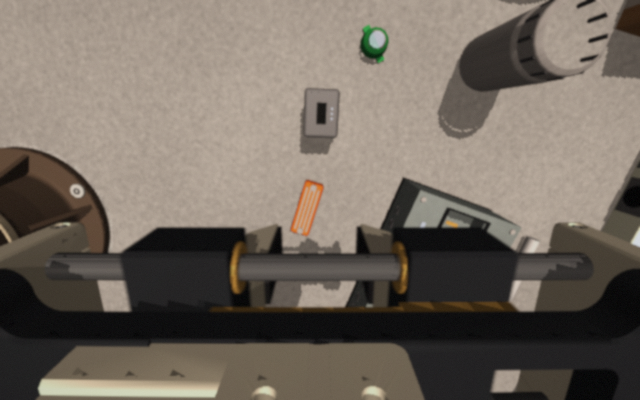

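```bash
python3 - <<'E'
from pk import *
v=go('pA3.png',.413,.275); print(np.array(outline(*v,'wrist',None)).round(0).tolist())
snap('top','t2.png'); snap('scene','s2.png')
for cam in('top','scene'):
    for r in arm.place_of(cam,'pack0')[:3]: print(cam,round(r['conf'],2),px(r['point']).round(1),atz(cam,px(r['point']),0).round(4))
a=cv2.imread('pics/s2.png')[120:220,250:400]; b=cv2.imread('pics/t2.png')[190:290,170:320]
cv2.imwrite('pics/ab.png',cv2.resize(np.hstack([a,b]),(780,260),interpolation=cv2.INTER_CUBIC))
E
```

```text
0.77 [317.4 114.9] [0.4103 0.275  0.    ]
pack [0.4136 0.2776 0.1889] -0.9531511433351925
[[[336.0, 93.0], [333.0, 135.0], [304.0, 133.0], [305.0, 91.0]], [[339.0, 89.0], [335.0, 138.0], [301.0, 136.0], [303.0, 86.0]]]
top 0.72 [362.8 240. ] [ 0.4378 -0.1427  0.    ]
top 0.56 [428.8 233.8] [ 0.4612 -0.3459  0.    ]
scene 0.65 [247.7 228.9] [ 0.4447 -0.161   0.    ]
```

View pics/ab.png

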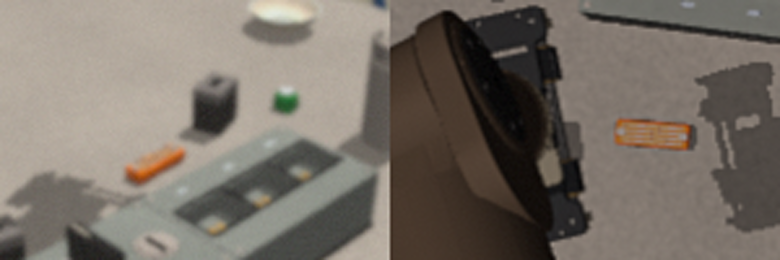

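The pack still stands at (.4136,.2776), unmoved. I'll go again lower and close in small steps, watching width and force.

Emit:
move_arm([
  {"tx":0.037,"ty":-0.001,"tz":0.01,"twist":0},
  {"tx":0.037,"ty":-0.001,"tz":0.01,"twist":0},
  {"tx":0,"ty":0,"tz":0.045,"twist":0},
  {"tx":0,"ty":0,"tz":0.045,"twist":0},
  {"tx":0,"ty":0,"tz":0.045,"twist":0},
  {"tx":0,"ty":0,"tz":0.035,"twist":0},
  {"tx":0,"ty":0,"tz":0.035,"twist":0},
  {"tx":0,"ty":0,"tz":0,"twist":0},
  {"tx":0,"ty":0,"tz":0,"twist":0},
  {"tx":0,"ty":0,"tz":0,"twist":0},
])

```text
clock: 9.3
position: [0.4126, 0.2776, 0.0328]
ee_rot: [1.934, 2.475, 0.004]
force: [0.5, -0.4, 0.2]
width: 1.001
gripper_force: 0.0
```

```bash
python3 - <<'E'
from pk import *
plan([.4136,.2776,.03],.22)
snap('wrist','w4.png')
for r in arm.place_of('wrist','pack0')[:3]: print(round(r['conf'],2),px(r['point']).round(1),atz('wrist',px(r['point']),0).round(4))
E
```

```text
clock 9.3 pos [0.4126 0.2776 0.0328] yang 0.2439 j7 -0.313 tilt [ 0.002  0.002 -1.   ] w 1.001 F [ 0.5 -0.4  0.2]
shift [-0.0003  0.0009  0.0028] twist 0.0152
0.72 [321.4 206.2] [0.4145 0.278  0.    ]
```

Emit:
move_arm([
  {"tx":0,"ty":0,"tz":0,"twist":0},
  {"tx":0,"ty":0,"tz":0,"twist":0},
  {"tx":0,"ty":0,"tz":0,"twist":0},
  {"tx":0,"ty":0,"tz":0,"twist":0},
  {"tx":0,"ty":0,"tz":0,"twist":0},
  {"tx":0,"ty":0,"tz":0,"twist":0},
], gripper=0.3, squeeze=25)

```text
clock: 10.0
position: [0.4116, 0.2768, 0.031]
ee_rot: [1.934, 2.475, 0.0]
force: [0.9, 1.4, 1.5]
width: 0.525
gripper_force: 0.9
```

Emit:
move_arm([
  {"tx":0,"ty":0,"tz":0,"twist":0},
  {"tx":0,"ty":0,"tz":0,"twist":0},
  {"tx":0,"ty":0,"tz":0,"twist":0},
  {"tx":0,"ty":0,"tz":0,"twist":0},
])

```text
clock: 10.4
position: [0.412, 0.277, 0.0312]
ee_rot: [1.934, 2.475, 0.002]
force: [3.1, 1.6, 1.6]
width: 0.466
gripper_force: 24.9
```

Emit:
move_arm([
  {"tx":0,"ty":0,"tz":-0.02,"twist":0},
  {"tx":0,"ty":0,"tz":-0.035,"twist":0},
  {"tx":0,"ty":0,"tz":-0.045,"twist":0},
  {"tx":0,"ty":0,"tz":-0.045,"twist":0},
  {"tx":0,"ty":0,"tz":-0.02,"twist":0},
  {"tx":0,"ty":0,"tz":0,"twist":0},
  {"tx":0,"ty":0,"tz":0,"twist":0},
], gripper=0.4, squeeze=30)

```text
clock: 11.1
position: [0.4104, 0.2762, 0.1949]
ee_rot: [-1.934, -2.475, 0.003]
force: [0.2, 0.3, -4.7]
width: 0.468
gripper_force: 29.9
```

```bash
python3 - <<'E'
from h import *
plan([.6317,.165,.190],-.1019)
snap('wrist')
for r in arm.place_of('wrist','pack0')[:3]: print(round(r['conf'],2),px(r['point']).round(1),atz('wrist',px(r['point']),.16).round(4))
E
```

```text
clock 11.1 pos [0.4104 0.2762 0.1949] yang 0.2445 j7 -0.385 tilt [-0.002 -0.001 -1.   ] w 0.468 F [ 0.2  0.3 -4.7]
shift [-0.1615  0.1878  0.0046] twist 0.2205
0.73 [380.   95.8] [0.4328 0.3679 0.16  ]
0.67 [319.8 208.6] [0.4111 0.2734 0.16  ]
```

Emit:
move_arm([
  {"tx":-0.027,"ty":0.0313,"tz":0,"twist":0},
  {"tx":-0.027,"ty":0.0313,"tz":0,"twist":0},
  {"tx":-0.027,"ty":0.0313,"tz":0,"twist":0},
  {"tx":-0.027,"ty":0.0313,"tz":0,"twist":0},
  {"tx":-0.027,"ty":0.0313,"tz":0,"twist":0},
  {"tx":-0.027,"ty":0.0313,"tz":0,"twist":0},
  {"tx":0,"ty":0,"tz":0,"twist":0.0735},
  {"tx":0,"ty":0,"tz":0,"twist":0.0735},
  {"tx":0,"ty":0,"tz":0,"twist":0.0735},
  {"tx":0,"ty":0,"tz":0,"twist":0},
  {"tx":0,"ty":0,"tz":0,"twist":0},
])

```text
clock: 12.3
position: [0.632, 0.1648, 0.1944]
ee_rot: [-2.328, -2.109, 0.004]
force: [0.8, 0.4, -3.5]
width: 0.47
gripper_force: 29.9
```

```bash
python3 - <<'E'
from pk import *
plan([.6317,.165,.190],-.1019)
c=arm.calibration('wrist')
snap('wrist','w5.png')
for n in('pack0','bay0'):
  for r in arm.place_of('wrist',n)[:3]: print(n,round(r['conf'],2),px(r['point']).round(1),atz('wrist',px(r['point']),.052,c).round(4),atz('wrist',px(r['point']),.158,c).round(4))
im=cv2.imread('pics/w5.png')
cv2.imwrite('pics/w5c.png',cv2.resize(im[120:300,200:440],None,fx=3,fy=3))
E
```

```text
clock 12.3 pos [0.632  0.1648 0.1944] yang -0.0988 j7 -0.25 tilt [-0.002 -0.001 -1.   ] w 0.47 F [ 0.8  0.4 -3.5]
shift [ 0.0001 -0.0003  0.0044] twist 0.002
pack0 0.67 [319.3 208.5] [0.6289 0.128  0.052 ] [0.6322 0.1615 0.158 ]
bay0 0.87 [319.9 179.5] [0.633  0.1632 0.052 ] [0.635  0.1855 0.158 ]
bay0 0.72 [319.6 291. ] [0.6183 0.0163 0.052 ] [0.625  0.0852 0.158 ]
```

View pics/w5c.png

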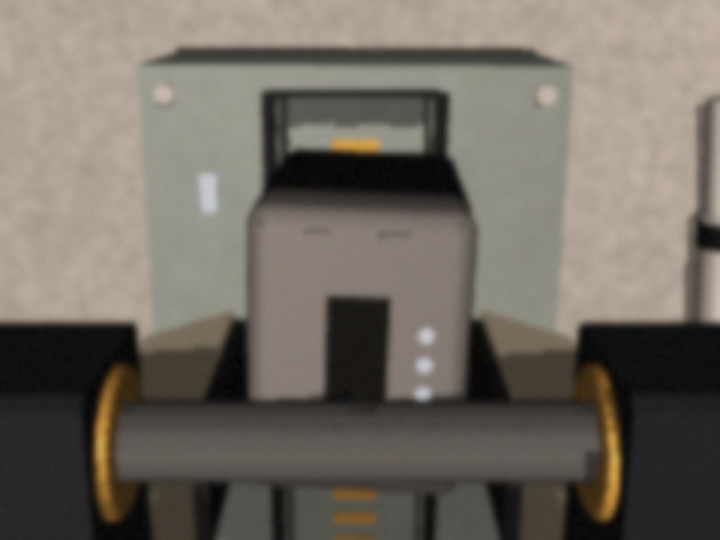

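The view shows the pack held upright in front of bay0, laterally centred (pack top at crop 250–475, bay opening at 265–447). I'll work out its offset along the pads from the front-bottom edge (row ≈171.5).

```bash
python3 - <<'E'
from pk import *
s=arm.observe(); M=R.from_rotvec(s['ee_rot']).as_matrix()
f=lambda uv,z:(M.T@(atz('wrist',uv,z)-s['position'])).round(4)
z=s['position'][2]-.0312
print('bottom edge L,R',f((296.7,171.7),z),f((351.7,171.7),z),'top edge',f((287,189),z+.066),f((357,189),z+.066))
print('bay0 far rim at z .08',f((287,151),.08),f((348,151),.08))
plan([.6317,.165,.190],-.1019)
E
```

```text
bottom edge L,R [ 0.028  -0.0169  0.0312] [0.0281 0.0255 0.0312] top edge [ 0.0304 -0.0173 -0.0348] [ 0.0304  0.0212 -0.0348]
bay0 far rim at z .08 [ 0.0346 -0.033   0.1155] [0.0346 0.0307 0.1155]
clock 12.4 pos [0.6325 0.1649 0.1955] yang -0.1001 j7 -0.251 tilt [-0.001 -0.    -1.   ] w 0.464 F [ 1.  -0.2 -2.3]
shift [-0.     -0.0008  0.0055] twist 0.0012
```

Emit:
move_arm([
  {"tx":0.0015,"ty":-0.0035,"tz":0,"twist":0},
  {"tx":0,"ty":0,"tz":0.03,"twist":0},
  {"tx":0,"ty":0,"tz":0.025,"twist":0},
  {"tx":0,"ty":0,"tz":0.012,"twist":0},
  {"tx":0,"ty":0,"tz":0.01,"twist":0},
  {"tx":0,"ty":0,"tz":0,"twist":0},
  {"tx":0,"ty":0,"tz":0,"twist":0},
])

```text
clock: 13.15
position: [0.6301, 0.1669, 0.1198]
ee_rot: [2.332, 2.105, 0.002]
force: [0.4, 0.0, -3.1]
width: 0.466
gripper_force: 29.9
```

Emit:
move_arm([
  {"tx":0,"ty":0,"tz":0.008,"twist":0},
  {"tx":0,"ty":0,"tz":0.008,"twist":0},
  {"tx":0,"ty":0,"tz":0.008,"twist":0},
  {"tx":0,"ty":0,"tz":0.005,"twist":0},
  {"tx":0,"ty":0,"tz":0,"twist":0},
  {"tx":0,"ty":0,"tz":0,"twist":0},
])

```text
clock: 13.75
position: [0.6295, 0.1668, 0.0899]
ee_rot: [-2.332, -2.105, 0.0]
force: [0.3, 0.1, -2.4]
width: 0.47
gripper_force: 29.9
```

Emit:
move_arm([
  {"tx":0,"ty":0,"tz":0.003,"twist":0},
  {"tx":0,"ty":0,"tz":0.002,"twist":0},
  {"tx":0,"ty":0,"tz":0,"twist":0},
])

```text
clock: 14.05
position: [0.6294, 0.1668, 0.0848]
ee_rot: [-2.332, -2.105, 0.0]
force: [-0.1, 0.5, -3.3]
width: 0.465
gripper_force: 29.9
```

Emit:
move_arm([
  {"tx":0,"ty":0,"tz":0,"twist":0},
  {"tx":0,"ty":0,"tz":0,"twist":0},
  {"tx":0,"ty":0,"tz":0,"twist":0},
  {"tx":0,"ty":0,"tz":0,"twist":0},
  {"tx":0,"ty":0,"tz":-0.03,"twist":0},
  {"tx":0,"ty":0,"tz":-0.045,"twist":0},
  {"tx":-0.02,"ty":0,"tz":-0.045,"twist":0},
  {"tx":-0.045,"ty":-0.01,"tz":-0.02,"twist":0},
  {"tx":-0.045,"ty":-0.015,"tz":0,"twist":0},
  {"tx":0,"ty":0,"tz":0,"twist":0},
], gripper=-1)

```text
clock: 15.05
position: [0.5922, 0.052, 0.2269]
ee_rot: [2.34, 2.092, -0.0]
force: [0.6, -0.4, 0.5]
width: 0.999
gripper_force: 0.0
```

```bash
python3 - <<'E'
from pk import *
c=arm.calibration('wrist'); im=snap('wrist','w6.png')
rs=arm.regions_of('wrist','pack0')
import pk
for r in rs:
    p=atz('wrist',px(r['point']),.1,c); print(r['conf'],p.round(3))
    def iou(v,m=r['region'].astype(np.uint8)):
        q=np.concatenate([[proj('wrist',(v[0]+np.cos(v[2])*sx*.022-np.sin(v[2])*sy*.03,v[1]+np.sin(v[2])*sx*.022+np.cos(v[2])*sy*.03,z),c) for sx,sy in((1,1),(1,-1),(-1,-1),(-1,1))] for z in (v[3]+.028,v[3]+.066)])
        k=np.zeros_like(m); cv2.fillConvexPoly(k,cv2.convexHull(np.int32(q.round())),1); return -float((k&m).sum())/float((k|m).sum())
    from scipy.optimize import minimize
    b=min((minimize(iou,[.6317+dx,.165,-.1,zz],method='Nelder-Mead',options={'initial_simplex':np.array([.6317+dx,.165,-.1,zz])+np.vstack([np.zeros(4),np.diag([.006,.006,.05,.01])])}) for dx in(-.004,0,.004) for zz in (.052,.06)),key=lambda r:r.fun); print(b.x.round(4),b.fun)
    break
plan([.47,-.24,.28],-.1)
E
```

```text
0.93 [ 0.475 -0.087  0.1  ]
[ 0.6277  0.165  -0.1     0.052 ] -0.0
clock 15.2 pos [0.5933 0.059  0.2256] yang -0.1048 j7 -0.123 tilt [ 0.001  0.001 -1.   ] w 1.001 F [ 0.7  0.6 -0.1]
shift [-0.3102 -0.0913 -0.0548] twist -0.003
```

View pics/w6.png

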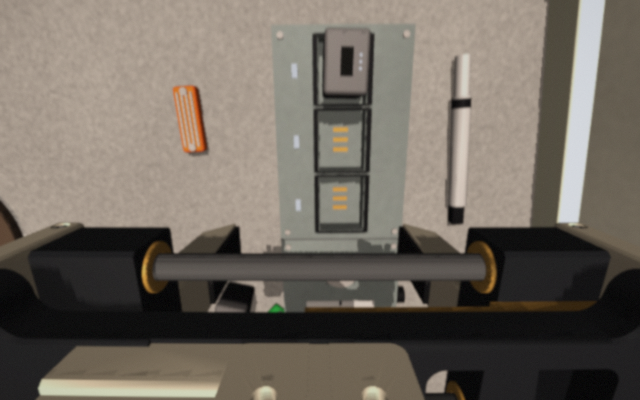

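Pack A is in bay0, its top at pixels (325–372, 28–97). I'll check its seating height by the apparent size, then go to look at pack B.

```bash
python3 - <<'E'
from pk import *
c=arm.calibration('wrist')
P=[(325,30),(370,30),(370,97),(325,97)]
for z in(.118,.125,.13):
    q=np.array([atz('wrist',p,z,c) for p in P]); print(z,q.mean(0).round(4),np.linalg.norm(q[0]-q[1]).round(4),np.linalg.norm(q[1]-q[2]).round(4))
for sx,sy in((1,1),(1,-1),(-1,-1),(-1,1)): print(proj('wrist',(.6307+np.cos(-.102)*sx*.022+.102*sy*.03,.1655-.102*sx*.022+sy*.03,.118),c).round(0),end=' ')
snap('wrist')
for r in arm.place_of('wrist','pack0')[:3]: print(r['conf'],px(r['point']).round(0))
plan([.45,-.22,.28],-.1)
E
```

```text
0.118 [0.6328 0.1727 0.118 ] 0.0415 0.0589
0.125 [0.6321 0.1716 0.125 ] 0.0405 0.0575
0.13 [0.6315 0.1709 0.13  ] 0.0398 0.0566
[370.  38.] [368. 106.] [323. 106.] [323.  38.] 0.81 [341.  78.]
0.7 [238. 303.]
clock 15.2 pos [0.5936 0.0615 0.2248] yang -0.1009 j7 -0.123 tilt [-0.     0.001 -1.   ] w 0.999 F [0.4 0.6 1. ]
shift [-0.2945 -0.1145 -0.0554] twist -0.0006
```

Emit:
move_arm([
  {"tx":-0.039,"ty":-0.015,"tz":-0.007,"twist":0},
  {"tx":-0.039,"ty":-0.015,"tz":-0.007,"twist":0},
  {"tx":-0.039,"ty":-0.015,"tz":-0.007,"twist":0},
  {"tx":-0.039,"ty":-0.015,"tz":-0.007,"twist":0},
  {"tx":-0.039,"ty":-0.015,"tz":-0.007,"twist":0},
  {"tx":-0.039,"ty":-0.015,"tz":-0.007,"twist":0},
  {"tx":-0.039,"ty":-0.015,"tz":-0.007,"twist":0},
  {"tx":-0.039,"ty":-0.015,"tz":-0.007,"twist":0},
  {"tx":0,"ty":0,"tz":0,"twist":0},
  {"tx":0,"ty":0,"tz":0,"twist":0},
  {"tx":0,"ty":0,"tz":0,"twist":0},
  {"tx":0,"ty":0,"tz":0,"twist":0},
])

```text
clock: 16.45
position: [0.4432, -0.2363, 0.2804]
ee_rot: [-2.328, -2.108, 0.001]
force: [0.2, -0.3, 0.3]
width: 1.001
gripper_force: 0.0
```

```bash
python3 - <<'E'
from pk import *
v=go('pB.png',.446,-.15)
plan([v[0],v[1],.15],v[2])
c=arm.calibration('wrist')
for n,z in(('keyhole',.083),('isolator_grip',.116),('key0',.06),('keyblock',0)):
  for r in arm.place_of('wrist',n)[:4]: print(n,round(r['conf'],2),px(r['point']).round(1),atz('wrist',px(r['point']),z,c).round(4))
E
```

```text
0.57 [309.8 109.4] [ 0.4373 -0.1548  0.    ]
pack [ 0.4382 -0.1504 -0.3431] -0.9419475655430711
clock 16.6 pos [ 0.4427 -0.2371  0.2806] yang -0.1004 j7 0.411 tilt [-0.  0. -1.] w 0.999 F [-0.5 -0.7  0.3]
shift [ 0.0857 -0.0131  0.1306] twist 0.1545
keyhole 0.65 [440.6  26.9] [ 0.6054 -0.0787  0.083 ]
isolator_grip 0.83 [445.4  87.7] [ 0.5979 -0.1504  0.116 ]
key0 0.94 [339.3 230.9] [ 0.464  -0.3365  0.06  ]
key0 0.94 [332.6 138.6] [ 0.4659 -0.1991  0.06  ]
key0 0.75 [378.3 224.5] [ 0.523  -0.3321  0.06  ]
key0 0.68 [416.  219.4] [ 0.5794 -0.3296  0.06  ]
keyblock 0.8 [249.7 263.4] [ 0.3019 -0.407   0.    ]
keyblock 0.56 [374.5 211.7] [ 0.5283 -0.3321  0.    ]
```

View pics/pB.png

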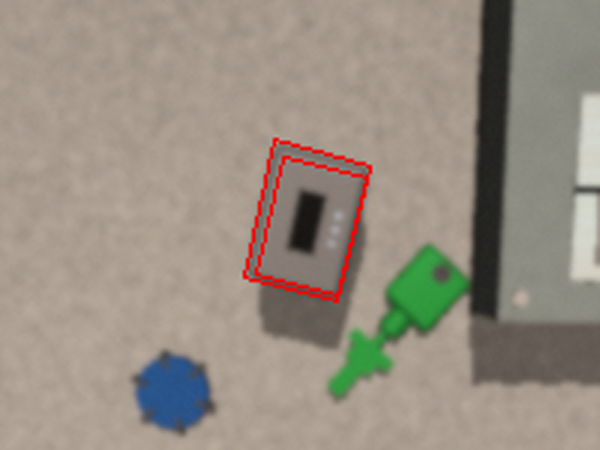

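Pack B's outline fits at (.438,-.150). The green look-alike key lies close to its right side (crop 430,290), so I'll grip 10 mm further up the pack with a narrower opening to clear it.

Emit:
move_arm([
  {"tx":0.032,"ty":-0.0036,"tz":0,"twist":0},
  {"tx":0.032,"ty":-0.0036,"tz":0,"twist":0},
  {"tx":0.031,"ty":-0.0036,"tz":0,"twist":0},
  {"tx":0,"ty":0,"tz":0.04,"twist":0.077},
  {"tx":0,"ty":0,"tz":0.04,"twist":0.077},
  {"tx":0,"ty":0,"tz":0.04,"twist":0},
  {"tx":0,"ty":0,"tz":0,"twist":0},
  {"tx":0,"ty":0,"tz":0,"twist":0},
  {"tx":0,"ty":0,"tz":0,"twist":0},
], gripper=-0.48)

```text
clock: 17.7
position: [0.4426, -0.1429, 0.1628]
ee_rot: [2.567, 1.807, 0.003]
force: [-0.5, -0.3, 0.3]
width: 0.738
gripper_force: 0.0
```

```bash
python3 - <<'E'
from h import *
plan([.4416,-.141,.032],-.3431)
E
```

```text
clock 17.7 pos [ 0.4426 -0.1429  0.1628] yang -0.3441 j7 0.016 tilt [ 0.003 -0.    -1.   ] w 0.738 F [-0.5 -0.3  0.3]
shift [ 0.0014 -0.002   0.1308] twist -0.0006
```

Emit:
move_arm([
  {"tx":0.001,"ty":-0.001,"tz":0.04,"twist":0},
  {"tx":0,"ty":0,"tz":0.04,"twist":0},
  {"tx":0,"ty":0,"tz":0.03,"twist":0},
  {"tx":0,"ty":0,"tz":0.021,"twist":0},
  {"tx":0,"ty":0,"tz":0,"twist":0},
  {"tx":0,"ty":0,"tz":0,"twist":0},
])

```text
clock: 18.3
position: [0.442, -0.1415, 0.0313]
ee_rot: [2.568, 1.808, 0.002]
force: [0.1, -0.1, 0.3]
width: 0.74
gripper_force: 0.0
```

Emit:
move_arm([
  {"tx":0,"ty":0,"tz":0,"twist":0},
  {"tx":0,"ty":0,"tz":0,"twist":0},
  {"tx":0,"ty":0,"tz":0,"twist":0},
  {"tx":0,"ty":0,"tz":0,"twist":0},
  {"tx":0,"ty":0,"tz":0,"twist":0},
  {"tx":0,"ty":0,"tz":0,"twist":0},
  {"tx":0,"ty":0,"tz":0,"twist":0},
], gripper=0.4, squeeze=30)

```text
clock: 19.0
position: [0.4414, -0.1411, 0.0305]
ee_rot: [2.568, 1.808, 0.002]
force: [0.4, 1.3, 7.8]
width: 0.471
gripper_force: 30.0
```

Emit:
move_arm([
  {"tx":0,"ty":0,"tz":-0.02,"twist":0},
  {"tx":0,"ty":0,"tz":-0.035,"twist":0},
  {"tx":0,"ty":0,"tz":-0.045,"twist":0},
  {"tx":0,"ty":0,"tz":-0.045,"twist":0},
  {"tx":0,"ty":0,"tz":-0.02,"twist":0},
  {"tx":0,"ty":0,"tz":0,"twist":0},
  {"tx":0,"ty":0,"tz":0,"twist":0},
])

```text
clock: 19.7
position: [0.4399, -0.1406, 0.194]
ee_rot: [-2.568, -1.808, 0.001]
force: [-0.3, 1.2, -3.7]
width: 0.469
gripper_force: 30.0
```

```bash
python3 - <<'E'
from h import *
plan([.6236,.1005,.195],-.1019)
E
```

```text
clock 19.7 pos [ 0.4399 -0.1406  0.194 ] yang -0.3437 j7 -0.013 tilt [-0.001  0.001 -1.   ] w 0.469 F [-0.3  1.2 -3.7]
shift [ 0.2889  0.0917 -0.001 ] twist -0.1539
```

Emit:
move_arm([
  {"tx":0.0413,"ty":0.0131,"tz":0,"twist":0},
  {"tx":0.0413,"ty":0.0131,"tz":0,"twist":0},
  {"tx":0.0413,"ty":0.0131,"tz":0,"twist":0},
  {"tx":0.0413,"ty":0.0131,"tz":0,"twist":0},
  {"tx":0.0413,"ty":0.0131,"tz":0,"twist":0},
  {"tx":0.0413,"ty":0.0131,"tz":0,"twist":0},
  {"tx":0.0413,"ty":0.0131,"tz":0,"twist":0},
  {"tx":0,"ty":0,"tz":0,"twist":-0.077},
  {"tx":0,"ty":0,"tz":0,"twist":-0.077},
  {"tx":0,"ty":0,"tz":0,"twist":0},
  {"tx":0,"ty":0,"tz":0,"twist":0},
  {"tx":0,"ty":0,"tz":0,"twist":0},
])

```text
clock: 20.9
position: [0.6239, 0.0997, 0.1939]
ee_rot: [-2.335, -2.1, 0.002]
force: [-1.1, -0.1, -3.7]
width: 0.466
gripper_force: 30.0
```

```bash
python3 - <<'E'
from pk import *
plan([.6236,.1005,.195],-.1019)
im=snap('wrist','w7.png'); c=arm.calibration('wrist')
img=cv2.imread('pics/w7.png')
cv2.imwrite('pics/w7c.png',cv2.resize(img[60:260,200:440],None,fx=3,fy=3))
E
```

```text
clock 20.9 pos [0.6239 0.0997 0.1939] yang -0.1057 j7 -0.172 tilt [-0.002 -0.    -1.   ] w 0.466 F [-1.1 -0.1 -3.7]
shift [ 0.0008 -0.0004 -0.0011] twist -0.0024
```

View pics/w7c.png

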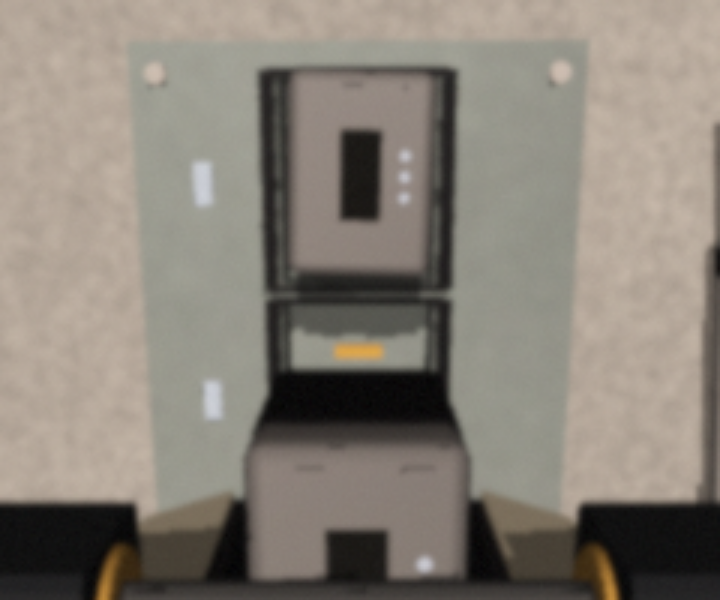

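Pack A sits squarely in bay0. Pack B is centred over bay1 (bottom edge at crop row 372, bay1 rim at row 300).

```bash
python3 - <<'E'
from pk import *
s=arm.observe(); M=R.from_rotvec(s['ee_rot']).as_matrix()
f=lambda uv,z:(M.T@(atz('wrist',uv,z)-s['position'])).round(4)
z=s['position'][2]-.0305
print('B bottom',f((291.7,184),z),f((348.3,184),z),'bay1 rim',f((289,160),.08),f((350,160),.08), 'top',f((282,210),z+.066),f((356,210),z+.066))
E
```

```text
B bottom [ 0.0185 -0.0208  0.0305] [0.0185 0.0231 0.0305] bay1 rim [ 0.0253 -0.031   0.1143] [0.0254 0.0329 0.1142] top [ 0.0185 -0.0204 -0.0355] [ 0.0185  0.021  -0.0355]
```

Emit:
move_arm([
  {"tx":0.0025,"ty":0,"tz":0,"twist":0.002},
  {"tx":0,"ty":0,"tz":0.03,"twist":0},
  {"tx":0,"ty":0,"tz":0.025,"twist":0},
  {"tx":0,"ty":0,"tz":0.012,"twist":0},
  {"tx":0,"ty":0,"tz":0.01,"twist":0},
  {"tx":0,"ty":0,"tz":0,"twist":0},
  {"tx":0,"ty":0,"tz":0,"twist":0},
])

```text
clock: 21.65
position: [0.6254, 0.1027, 0.1187]
ee_rot: [2.335, 2.101, 0.002]
force: [0.0, 0.5, -3.7]
width: 0.47
gripper_force: 30.0
```

Emit:
move_arm([
  {"tx":0,"ty":0,"tz":0.008,"twist":0},
  {"tx":0,"ty":0,"tz":0.008,"twist":0},
  {"tx":0,"ty":0,"tz":0.008,"twist":0},
  {"tx":0,"ty":0,"tz":0.005,"twist":0},
  {"tx":0,"ty":0,"tz":0.003,"twist":0},
  {"tx":0,"ty":0,"tz":0,"twist":0},
  {"tx":0,"ty":0,"tz":0,"twist":0},
])

```text
clock: 22.35
position: [0.6249, 0.1026, 0.086]
ee_rot: [2.335, 2.101, 0.0]
force: [0.4, 0.7, -4.1]
width: 0.467
gripper_force: 30.0
```

Emit:
move_arm([
  {"tx":0,"ty":0,"tz":0,"twist":0},
  {"tx":0,"ty":0,"tz":0,"twist":0},
  {"tx":0,"ty":0,"tz":0,"twist":0},
  {"tx":0,"ty":0,"tz":0,"twist":0},
  {"tx":0,"ty":0,"tz":-0.03,"twist":0},
  {"tx":0,"ty":0,"tz":-0.045,"twist":0},
  {"tx":0,"ty":0,"tz":-0.045,"twist":0},
  {"tx":0,"ty":0,"tz":-0.045,"twist":0},
  {"tx":0,"ty":0,"tz":-0.03,"twist":0},
  {"tx":-0.04,"ty":0,"tz":0,"twist":0},
  {"tx":-0.04,"ty":0,"tz":0,"twist":0},
  {"tx":-0.04,"ty":0,"tz":0,"twist":0},
], gripper=-1)

```text
clock: 23.55
position: [0.612, -0.0179, 0.2814]
ee_rot: [2.334, 2.102, 0.001]
force: [0.1, -0.2, -0.3]
width: 1.001
gripper_force: 0.0
```

Emit:
move_arm([
  {"tx":-0.045,"ty":0,"tz":0,"twist":-0.09},
  {"tx":0,"ty":0,"tz":0,"twist":-0.09},
  {"tx":0,"ty":0,"tz":0,"twist":-0.09},
  {"tx":0,"ty":0,"tz":0,"twist":-0.09},
  {"tx":0,"ty":0,"tz":0,"twist":-0.09},
  {"tx":0,"ty":0,"tz":0,"twist":-0.09},
  {"tx":0,"ty":0,"tz":0,"twist":-0.09},
  {"tx":0,"ty":0,"tz":0,"twist":-0.09},
  {"tx":0,"ty":0,"tz":0,"twist":-0.09},
  {"tx":0,"ty":0,"tz":0,"twist":-0.09},
  {"tx":0,"ty":0,"tz":0,"twist":-0.09},
], gripper=0)

```text
clock: 24.65
position: [0.6073, -0.0616, 0.2811]
ee_rot: [0.181, 3.136, -0.0]
force: [0.3, 0.3, 0.0]
width: 0.499
gripper_force: 0.0
```

```bash
python3 - <<'E'
from h import *
plan([.62,-.33,.28],1.5)
E
```

```text
clock 24.6 pos [ 0.6073 -0.0616  0.2811] yang 1.4553 j7 1.52 tilt [ 0. -0. -1.] w 0.499 F [0.3 0.3 0. ]
shift [-0.0435 -0.2651  0.0011] twist -0.0284
```

Emit:
move_arm([
  {"tx":-0.0075,"ty":-0.044,"tz":0,"twist":0},
  {"tx":-0.0075,"ty":-0.044,"tz":0,"twist":0},
  {"tx":-0.0075,"ty":-0.044,"tz":0,"twist":0},
  {"tx":-0.0075,"ty":-0.044,"tz":0,"twist":0},
  {"tx":-0.0075,"ty":-0.044,"tz":0,"twist":0},
  {"tx":-0.0075,"ty":-0.044,"tz":0,"twist":0},
  {"tx":0,"ty":0,"tz":0,"twist":-0.03},
  {"tx":0,"ty":0,"tz":0,"twist":0},
  {"tx":0,"ty":0,"tz":0,"twist":0},
  {"tx":0,"ty":0,"tz":0,"twist":0},
  {"tx":0,"ty":0,"tz":0,"twist":0},
])

```text
clock: 25.75
position: [0.6206, -0.3276, 0.2812]
ee_rot: [0.114, 3.139, 0.001]
force: [0.4, -0.9, 0.9]
width: 0.498
gripper_force: 0.0
```

```bash
cat > kb.py <<'E'
from h import *
from scipy.optimize import least_squares
def kb(fn=None):
    c=arm.calibration('wrist'); im=snap('wrist')
    pts=[]
    for n,z in(('key0',.06),('slot0',.06)):
      for r in arm.place_of('wrist',n)[:5]:
        p=atz('wrist',px(r['point']),z,c); print(n,round(r['conf'],2),px(r['point']).round(1),p.round(4))
    rs=arm.regions_of('wrist','keyblock')
    for r in rs[:2]: print('block',round(r['conf'],2),px(r['point']).round(0),int(r['region'].sum()))
    rk=arm.regions_of('wrist','key0')
    for r in rk[:5]: print('keyreg',round(r['conf'],2),px(r['point']).round(0),atz('wrist',px(r['point']),.09,c).round(4),int(r['region'].sum()))
    if fn: cv2.imwrite('pics/'+fn,im[:,:,::-1])
    return c,im,rs,rk
E
python3 - <<'E'
from kb import *
c,im,rs,rk=kb('w8.png')
import pickle; pickle.dump((c,im,rs,rk),open('kb.pkl','wb'))
plan([.52,-.33,.2],1.5)
cv2.imwrite('pics/w8c.png',cv2.resize(im[20:220,200:440,::-1],None,fx=3,fy=3,interpolation=cv2.INTER_CUBIC))
E
```

```text
key0 0.75 [313.2  96. ] [ 0.5229 -0.3291  0.06  ]
key0 0.68 [307.7  50.8] [ 0.467  -0.3319  0.06  ]
key0 0.57 [231.1  70.4] [ 0.4832 -0.4342  0.06  ]
key0 0.54 [316.4 136.7] [ 0.5767 -0.3288  0.06  ]
slot0 0.8 [312.9  95.9] [ 0.5228 -0.3295  0.06  ]
slot0 0.76 [309.3  52.9] [ 0.4697 -0.3301  0.06  ]
slot0 0.6 [318.3 134.7] [ 0.5742 -0.326   0.06  ]
block 0.85 [320.  89.] 5230
block 0.55 [245.   1.] 120
keyreg 0.85 [397.  63.] [ 0.4942 -0.2247  0.09  ] 944
keyreg 0.57 [311.  94.] [ 0.5222 -0.3314  0.09  ] 192
keyreg 0.57 [306.  46.] [ 0.4676 -0.3323  0.09  ] 344
keyreg 0.51 [315. 140.] [ 0.5784 -0.3307  0.09  ] 200
clock 26.0 pos [ 0.6202 -0.3286  0.281 ] yang 1.4972 j7 1.994 tilt [ 0.  0. -1.] w 0.504 F [-1.2  1.   0.1]
shift [ 0.0999 -0.0087  0.081 ] twist -0.0018
```

View pics/w8c.png

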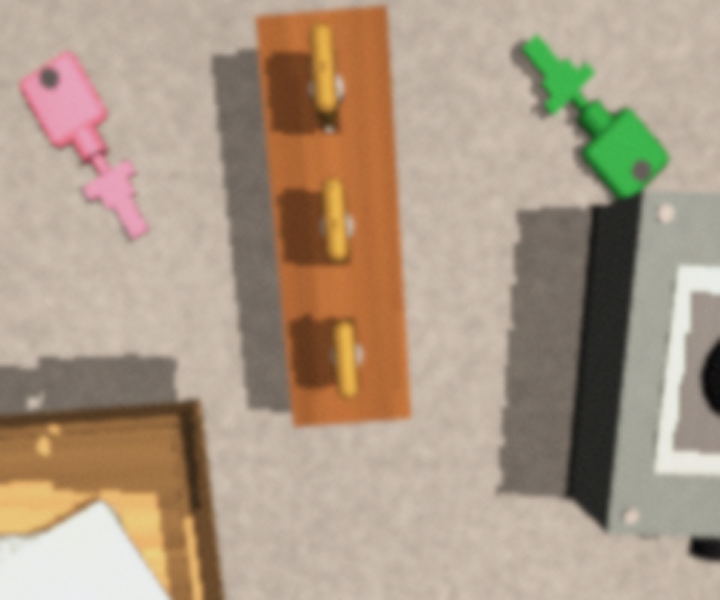

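The wooden block with its three brass keys is at crop (335,215), with bows at (322,70), (335,220) and (346,358). The pink and green look-alikes lie flat at (85,140) and (600,120). Working out the block pose from its top corners.

```bash
python3 - <<'E'
from kb import *
import pickle; c,im,rs,rk=pickle.load(open('kb.pkl','rb'))
P=np.array([(257,15),(386,7),(410,417),(293,427)])/3+[200,20]
q=np.array([atz('wrist',p,.06,c)[:2] for p in P]); print(q.round(4).tolist(),[np.linalg.norm(q[i]-q[(i+1)%4]).round(4) for i in range(4)],q.mean(0).round(4))
d=(q[1]+q[0]-q[2]-q[3]); a=np.arctan2(d[1],d[0]); print('long dir angle',a)
# bow top centre at z=.108 and bottom .072
for t in [(322,70),(335,220),(346,358)]:
    p=np.array(t)/3+[200,20]; print(atz('wrist',p,.108,c).round(4),atz('wrist',p,.09,c).round(4))
cen=q.mean(0); u=-np.array([np.cos(a),np.sin(a)])
S=[cen+u*o for o in(-.055,0,.055)]
for s_ in S: print('slot',s_.round(4),[((proj('wrist',(*(s_+u*e),z),c)-[200,20])*3).round(0).tolist() for z in(.108,.072) for e in (-.016,.016)])
plan([*S[2],.2],np.arctan2(u[1],u[0])+np.pi/2)
E
```

```text
[[0.435, -0.3573], [0.436, -0.3028], [0.6096, -0.3025], [0.6104, -0.3579]] [np.float64(0.0545), np.float64(0.1737), np.float64(0.0554), np.float64(0.1753)] [ 0.5228 -0.3302]
long dir angle 3.140642281182633
[ 0.469  -0.3308  0.108 ] [ 0.4649 -0.3311  0.09  ]
[ 0.5231 -0.3301  0.108 ] [ 0.5217 -0.3304  0.09  ]
[ 0.5768 -0.3298  0.108 ] [ 0.5781 -0.3301  0.09  ]
slot [ 0.4678 -0.3301] [[320.0, 20.0], [327.0, 112.0], [324.0, 46.0], [330.0, 129.0]]
slot [ 0.5228 -0.3302] [[332.0, 176.0], [338.0, 261.0], [334.0, 187.0], [339.0, 264.0]]
slot [ 0.5778 -0.3302] [[342.0, 321.0], [348.0, 400.0], [343.0, 318.0], [349.0, 390.0]]
clock 26.0 pos [ 0.6202 -0.3286  0.281 ] yang 1.4972 j7 1.994 tilt [ 0.  0. -1.] w 0.504 F [-1.2  1.   0.1]
shift [ 0.0423 -0.0047  0.081 ] twist -0.0463
```

Emit:
move_arm([
  {"tx":0.0423,"ty":-0.0047,"tz":0,"twist":0},
  {"tx":0,"ty":0,"tz":0.04,"twist":-0.0463},
  {"tx":0,"ty":0,"tz":0.04,"twist":0},
  {"tx":0,"ty":0,"tz":0.04,"twist":0},
  {"tx":0,"ty":0,"tz":0,"twist":0},
  {"tx":0,"ty":0,"tz":0,"twist":0},
  {"tx":0,"ty":0,"tz":0,"twist":0},
])

```text
clock: 26.7
position: [0.5791, -0.3314, 0.1635]
ee_rot: [0.002, 3.138, -0.003]
force: [-0.3, 0.5, 1.1]
width: 0.501
gripper_force: 0.0
```

```bash
python3 - <<'E'
from h import *
plan([.5778,-.3303,.072],np.pi/2)
E
```

```text
clock 26.7 pos [ 0.5791 -0.3314  0.1635] yang 1.5695 j7 2.099 tilt [ 0.003 -0.002 -1.   ] w 0.501 F [-0.3  0.5  1.1]
shift [0.0016 0.0012 0.0915] twist -0.0008
```

Emit:
move_arm([
  {"tx":0.001,"ty":0.001,"tz":0.035,"twist":0},
  {"tx":0,"ty":0,"tz":0.03,"twist":0},
  {"tx":0,"ty":0,"tz":0.026,"twist":0},
  {"tx":0,"ty":0,"tz":0,"twist":0},
  {"tx":0,"ty":0,"tz":0,"twist":0},
])

```text
clock: 27.2
position: [0.5778, -0.3302, 0.0719]
ee_rot: [0.002, 3.14, -0.002]
force: [-0.5, -0.3, 0.9]
width: 0.5
gripper_force: 0.0
```

Emit:
move_arm([
  {"tx":0,"ty":0,"tz":0,"twist":0},
  {"tx":0,"ty":0,"tz":0,"twist":0},
  {"tx":0,"ty":0,"tz":0,"twist":0},
  {"tx":0,"ty":0,"tz":0,"twist":0},
  {"tx":0,"ty":0,"tz":0,"twist":0},
  {"tx":0,"ty":0,"tz":0,"twist":0},
  {"tx":0,"ty":0,"tz":0,"twist":0},
], gripper=1, squeeze=30)

```text
clock: 27.9
position: [0.5768, -0.3296, 0.0701]
ee_rot: [0.002, 3.141, -0.0]
force: [-0.4, 0.0, 1.6]
width: 0.094
gripper_force: 30.0
```

```bash
python3 - <<'E'
from h import *
plan([.5778,-.3303,.18],np.pi/2)
E
```

```text
clock 27.9 pos [ 0.5768 -0.3296  0.0701] yang 1.5696 j7 2.112 tilt [ 0. -0. -1.] w 0.094 F [-0.4  0.   1.6]
shift [-0.0011 -0.0007 -0.1099] twist -0.0008
```

Key held (width 0.094, 30 N). Lifting it and going to look at the keyhole from close by.

Emit:
move_arm([
  {"tx":0,"ty":0,"tz":-0.02,"twist":0},
  {"tx":0,"ty":0,"tz":-0.035,"twist":0},
  {"tx":0,"ty":0,"tz":-0.04,"twist":0},
  {"tx":0,"ty":0,"tz":-0.035,"twist":0},
  {"tx":-0.018,"ty":0.042,"tz":0,"twist":0},
  {"tx":-0.018,"ty":0.042,"tz":0,"twist":0},
  {"tx":-0.018,"ty":0.042,"tz":0,"twist":0},
  {"tx":-0.018,"ty":0.042,"tz":0,"twist":0},
  {"tx":-0.018,"ty":0.042,"tz":0,"twist":0},
  {"tx":-0.018,"ty":0.042,"tz":0,"twist":0},
  {"tx":0,"ty":0,"tz":0,"twist":0.065},
])

```text
clock: 29.0
position: [0.6869, -0.0672, 0.1987]
ee_rot: [-0.146, -3.138, -0.009]
force: [0.5, -0.2, -1.8]
width: 0.088
gripper_force: 30.0
```

Emit:
move_arm([
  {"tx":0,"ty":0,"tz":0,"twist":0},
  {"tx":0,"ty":0,"tz":0,"twist":0},
  {"tx":0,"ty":0,"tz":0,"twist":0},
  {"tx":0,"ty":0,"tz":0,"twist":0},
])

```text
clock: 29.4
position: [0.6846, -0.0792, 0.2]
ee_rot: [0.164, 3.137, -0.001]
force: [0.3, -0.5, -1.1]
width: 0.092
gripper_force: 30.0
```

```bash
python3 - <<'E'
from h import *
plan([.6073,-.0736,.2],np.pi/2-.1019)
c=arm.calibration('wrist'); im=snap('wrist','w9.png')
for n,z in(('keyhole',.083),('isolator_grip',.116)):
  for r in arm.place_of('wrist',n)[:2]: print(n,round(r['conf'],2),px(r['point']).round(1),atz('wrist',px(r['point']),z,c).round(4))
p=proj('wrist',(.6073,-.0736,.083),c).round(0).astype(int); print(p)
x0,y0=p[0]-60,p[1]-45
cv2.imwrite('pics/w9c.png',cv2.resize(im[max(0,y0):y0+90,x0:x0+120,::-1],None,fx=6,fy=6,interpolation=cv2.INTER_CUBIC)); print(x0,max(0,y0))
E
```

```text
clock 29.4 pos [ 0.6846 -0.0792  0.2   ] yang 1.4667 j7 1.583 tilt [ 0. -0. -1.] w 0.092 F [ 0.3 -0.5 -1.1]
shift [ 0.0775 -0.0025  0.    ] twist -0.0014
keyhole 0.65 [317.8 107.9] [ 0.6058 -0.0732  0.083 ]
isolator_grip 0.81 [226.8 105.9] [ 0.5965 -0.1547  0.116 ]
[318 109]
258 64
```

View pics/w9c.png

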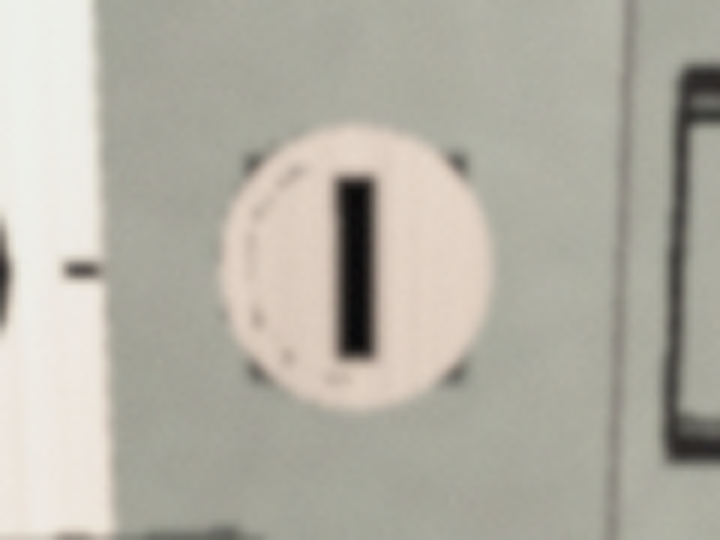

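The slot is plainly visible, centred at crop (356,268), aligned with the tool and clear of the key.

```bash
python3 - <<'E'
from h import *
c=arm.calibration('wrist')
h=atz('wrist',(317.0,108.2),.083,c); print(h.round(4),atz('wrist',(314,93.4),.083,c).round(4))
e=[atz('wrist',(258+(356.5)/6-.5,64+r/6-.5),.083,c) for r in(178,357)]; print(np.round(e,4),np.linalg.norm(e[0]-e[1]))
w=[atz('wrist',(258+x/6-.5,108.2),.083,c) for x in(337,376)]; print(np.linalg.norm(w[0]-w[1]))
d=e[0]-e[1]; print('slot ang',np.arctan2(d[1],d[0]))
plan([h[0]-.001,h[1],.2],np.arctan2(d[1],d[0])+np.pi/2)
E
```

```text
[ 0.6062 -0.0732  0.083 ] [ 0.5918 -0.0747  0.083 ]
[[ 0.5919 -0.0718  0.083 ]
 [ 0.6207 -0.0749  0.083 ]] 0.02896946407469068
0.006572929399171596
slot ang 3.0367097445533586
clock 29.6 pos [ 0.6848 -0.0784  0.2001] yang 1.4669 j7 1.582 tilt [ 0. -0. -1.] w 0.087 F [-0.3  0.5 -1. ]
shift [ 0.0797 -0.0031  0.    ] twist 0.0006
```

Emit:
move_arm([
  {"tx":0.04,"ty":-0.0015,"tz":0,"twist":0},
  {"tx":0.0395,"ty":-0.0015,"tz":0,"twist":0},
  {"tx":0,"ty":0,"tz":0.03,"twist":0},
  {"tx":0,"ty":0,"tz":0.025,"twist":0},
  {"tx":0,"ty":0,"tz":0,"twist":0},
  {"tx":0,"ty":0,"tz":0,"twist":0},
  {"tx":0,"ty":0,"tz":0,"twist":0},
])

```text
clock: 30.25
position: [0.6067, -0.0727, 0.1463]
ee_rot: [0.162, 3.135, -0.0]
force: [0.8, -0.3, -1.7]
width: 0.093
gripper_force: 30.0
```

```bash
python3 - <<'E'
from h import *
for i in range(3):
    plan([.6052,-.0733,.0935],1.4669); arm.get_image('wrist')
E
```

```text
clock 30.2 pos [ 0.6067 -0.0727  0.1463] yang 1.4674 j7 1.578 tilt [ 0.002 -0.    -1.   ] w 0.093 F [ 0.8 -0.3 -1.7]
shift [ 0.0015 -0.0007  0.0528] twist 0.0003
clock 30.3 pos [ 0.6067 -0.0727  0.1463] yang 1.4674 j7 1.578 tilt [ 0.002 -0.    -1.   ] w 0.093 F [-0.5 -0.2 -0.2]
shift [ 0.0015 -0.0008  0.0528] twist 0.0003
clock 30.4 pos [ 0.6066 -0.0726  0.1462] yang 1.4674 j7 1.578 tilt [ 0.002 -0.    -1.   ] w 0.087 F [-1.2 -0.1 -0.6]
shift [ 0.0014 -0.0008  0.0527] twist 0.0003
```

Correct by about 1 mm, then go down gently.

Emit:
move_arm([
  {"tx":0.001,"ty":-0.0007,"tz":0.004,"twist":0},
  {"tx":0,"ty":0,"tz":0.005,"twist":0},
  {"tx":0,"ty":0,"tz":0.005,"twist":0},
  {"tx":0,"ty":0,"tz":0.005,"twist":0},
  {"tx":0,"ty":0,"tz":0,"twist":0},
  {"tx":0,"ty":0,"tz":0,"twist":0},
])

```text
clock: 31.0
position: [0.6044, -0.073, 0.1256]
ee_rot: [-0.162, -3.137, 0.0]
force: [-0.8, 0.6, -1.0]
width: 0.09
gripper_force: 30.0
```

Emit:
move_arm([
  {"tx":0,"ty":0,"tz":0.005,"twist":0},
  {"tx":0,"ty":0,"tz":0.005,"twist":0},
  {"tx":0,"ty":0,"tz":0.005,"twist":0},
  {"tx":0,"ty":0,"tz":0.004,"twist":0},
  {"tx":0,"ty":0,"tz":0,"twist":0},
  {"tx":0,"ty":0,"tz":0,"twist":0},
])

```text
clock: 31.6
position: [0.6045, -0.073, 0.1068]
ee_rot: [-0.162, -3.137, -0.0]
force: [-0.5, 0.6, -1.1]
width: 0.088
gripper_force: 30.0
```

Emit:
move_arm([
  {"tx":0,"ty":0,"tz":0.003,"twist":0},
  {"tx":0,"ty":0,"tz":0.002,"twist":0},
  {"tx":0,"ty":0,"tz":0,"twist":0},
  {"tx":0,"ty":0,"tz":0,"twist":0},
])

```text
clock: 32.0
position: [0.6044, -0.0731, 0.1019]
ee_rot: [-0.162, -3.137, -0.0]
force: [0.6, -0.7, -1.2]
width: 0.09
gripper_force: 30.0
```

Emit:
move_arm([
  {"tx":0,"ty":0,"tz":0.002,"twist":0},
  {"tx":0,"ty":0,"tz":0.002,"twist":0},
  {"tx":0,"ty":0,"tz":0,"twist":0},
  {"tx":0,"ty":0,"tz":0,"twist":0},
])

```text
clock: 32.4
position: [0.6044, -0.073, 0.0978]
ee_rot: [-0.162, -3.137, -0.0]
force: [-0.4, 0.6, -2.0]
width: 0.091
gripper_force: 30.0
```

Emit:
move_arm([
  {"tx":0,"ty":0,"tz":0.002,"twist":0},
  {"tx":0,"ty":0,"tz":0.002,"twist":0},
  {"tx":0,"ty":0,"tz":0.001,"twist":0},
  {"tx":0,"ty":0,"tz":0,"twist":0},
  {"tx":0,"ty":0,"tz":0,"twist":0},
])

```text
clock: 32.9
position: [0.6046, -0.073, 0.093]
ee_rot: [0.162, 3.137, 0.0]
force: [-0.6, -0.1, 1.3]
width: 0.093
gripper_force: 30.0
```

The key went past the ward stop without resistance and is home. Turning clockwise.

Emit:
move_arm([
  {"tx":0,"ty":0,"tz":0.0005,"twist":0.06},
  {"tx":0,"ty":0,"tz":0,"twist":0.08},
  {"tx":0,"ty":0,"tz":0,"twist":0.08},
  {"tx":0,"ty":0,"tz":0,"twist":0.08},
  {"tx":0,"ty":0,"tz":0,"twist":0.08},
  {"tx":0,"ty":0,"tz":0,"twist":0.08},
  {"tx":0,"ty":0,"tz":0,"twist":0},
], squeeze=40)

```text
clock: 33.6
position: [0.6051, -0.0725, 0.093]
ee_rot: [1.265, 2.874, 0.001]
force: [-0.9, 1.5, 4.9]
width: 0.089
gripper_force: 40.0
```

```bash
python3 - <<'E'
from h import *
plan([.6046,-.073,.093],1.4669); print(arm.observe()['ft_torque'])
E
```

```text
clock 33.6 pos [ 0.6051 -0.0725  0.093 ] yang 0.7415 j7 0.973 tilt [ 0.001  0.    -1.   ] w 0.089 F [-0.9  1.5  4.9]
shift [ 0.     -0.0007 -0.    ] twist -0.4618
[0.32823462 0.22951427 0.03069809]
```

Emit:
move_arm([
  {"tx":0,"ty":0,"tz":0,"twist":0.08},
  {"tx":0,"ty":0,"tz":0,"twist":0.08},
  {"tx":0,"ty":0,"tz":0,"twist":0.08},
  {"tx":0,"ty":0,"tz":0,"twist":0.08},
  {"tx":0,"ty":0,"tz":0,"twist":0.08},
  {"tx":0,"ty":0,"tz":0,"twist":0.08},
  {"tx":0,"ty":0,"tz":0,"twist":0.08},
  {"tx":0,"ty":0,"tz":0,"twist":0.08},
  {"tx":0,"ty":0,"tz":0,"twist":0.03},
  {"tx":0,"ty":0,"tz":0,"twist":0},
  {"tx":0,"ty":0,"tz":0,"twist":0},
])

```text
clock: 34.7
position: [0.6056, -0.0722, 0.093]
ee_rot: [2.533, 1.858, 0.003]
force: [1.7, 2.9, 5.1]
width: 0.089
gripper_force: 40.2
```

```bash
python3 - <<'E'
from h import *
plan([.6046,-.073,.093],1.4669-1.77); print(arm.observe()['ft_torque'])
E
```

```text
clock 34.7 pos [ 0.6056 -0.0722  0.093 ] yang -0.3051 j7 0.103 tilt [ 0.002  0.001 -1.   ] w 0.089 F [1.7 2.9 5.1]
shift [-0.001  -0.0007 -0.    ] twist -0.0013
[ 0.60412431 -0.40738119  0.23640677]
```

End stop felt (torque 0.24 N m after 1.77 rad), so the lock is open. Releasing the key and going to the isolator.

Emit:
move_arm([
  {"tx":0,"ty":0,"tz":0,"twist":-0.03},
  {"tx":0,"ty":0,"tz":0,"twist":0},
  {"tx":0,"ty":0,"tz":0,"twist":0},
  {"tx":0,"ty":0,"tz":0,"twist":0},
  {"tx":0,"ty":0,"tz":0,"twist":0},
  {"tx":0,"ty":0,"tz":0,"twist":0},
  {"tx":0,"ty":0,"tz":-0.03,"twist":0},
  {"tx":0,"ty":0,"tz":-0.04,"twist":0},
  {"tx":0,"ty":0,"tz":-0.02,"twist":-0.085},
  {"tx":0,"ty":0,"tz":0,"twist":-0.085},
  {"tx":0,"ty":0,"tz":0,"twist":-0.085},
  {"tx":0,"ty":0,"tz":0,"twist":-0.085},
], gripper=0)

```text
clock: 35.9
position: [0.6045, -0.073, 0.1827]
ee_rot: [1.891, 2.509, 0.001]
force: [1.0, -0.2, 0.5]
width: 0.498
gripper_force: 0.0
```

Emit:
move_arm([
  {"tx":0,"ty":0,"tz":0,"twist":-0.085},
  {"tx":0,"ty":0,"tz":0,"twist":-0.085},
  {"tx":0,"ty":0,"tz":0,"twist":-0.085},
  {"tx":0,"ty":0,"tz":0,"twist":-0.085},
  {"tx":0,"ty":0,"tz":0,"twist":-0.085},
  {"tx":0,"ty":0,"tz":0,"twist":-0.085},
  {"tx":0,"ty":0,"tz":0,"twist":-0.085},
  {"tx":0,"ty":0,"tz":0,"twist":-0.085},
  {"tx":0,"ty":0,"tz":0,"twist":-0.075},
  {"tx":0,"ty":0,"tz":0,"twist":0},
  {"tx":0,"ty":0,"tz":0,"twist":0},
])

```text
clock: 37.0
position: [0.6044, -0.0732, 0.1824]
ee_rot: [-0.181, -3.136, -0.0]
force: [-0.4, -0.1, -0.6]
width: 0.5
gripper_force: 0.0
```

```bash
python3 - <<'E'
from h import *
plan([.5978,-.1529,.185],1.4669)
E
```

```text
clock 37.0 pos [ 0.6044 -0.0732  0.1824] yang 1.4558 j7 1.595 tilt [-0.  0. -1.] w 0.5 F [-0.4 -0.1 -0.6]
shift [-0.0026 -0.08   -0.0027] twist -0.0071
```

Emit:
move_arm([
  {"tx":-0.0013,"ty":-0.04,"tz":0,"twist":-0.007},
  {"tx":-0.0013,"ty":-0.04,"tz":0,"twist":0},
  {"tx":0,"ty":0,"tz":0,"twist":0},
  {"tx":0,"ty":0,"tz":0.03,"twist":0},
  {"tx":0,"ty":0,"tz":0.03,"twist":0},
  {"tx":0,"ty":0,"tz":0.022,"twist":0},
  {"tx":0,"ty":0,"tz":0,"twist":0},
  {"tx":0,"ty":0,"tz":0,"twist":0},
])

```text
clock: 37.8
position: [0.5987, -0.1529, 0.1008]
ee_rot: [-0.16, -3.137, 0.0]
force: [0.2, -0.3, -0.2]
width: 0.503
gripper_force: 0.0
```

Emit:
move_arm([
  {"tx":0,"ty":0,"tz":0,"twist":0},
  {"tx":0,"ty":0,"tz":0,"twist":0},
  {"tx":0,"ty":0,"tz":0,"twist":0},
  {"tx":0,"ty":0,"tz":0,"twist":0},
  {"tx":0,"ty":0,"tz":0,"twist":0},
  {"tx":0,"ty":0,"tz":0,"twist":0},
], gripper=1, squeeze=45)

```text
clock: 38.4
position: [0.5986, -0.1529, 0.1005]
ee_rot: [0.157, 3.138, 0.0]
force: [-0.2, 0.4, -0.4]
width: 0.034
gripper_force: 0.0
```

```bash
python3 - <<'E'
from h import *
plan([.5978,-.1529,.1],1.4669)
E
```

```text
clock 38.4 pos [ 0.5986 -0.1529  0.1005] yang 1.4706 j7 1.77 tilt [ 0.  0. -1.] w 0.034 F [-0.2  0.4 -0.4]
shift [ 0.0008 -0.0001  0.0005] twist 0.0023
```

The grip shut on air again, as it did on the first pack. I'll open, check the handle's place and retry.

Emit:
move_arm([
  {"tx":0,"ty":0,"tz":0,"twist":0},
  {"tx":0,"ty":0,"tz":0,"twist":0},
  {"tx":0,"ty":0,"tz":0,"twist":0},
  {"tx":0,"ty":0,"tz":0,"twist":0},
  {"tx":0,"ty":0,"tz":0,"twist":0},
  {"tx":0,"ty":0,"tz":0,"twist":0},
  {"tx":0,"ty":0,"tz":-0.04,"twist":0},
  {"tx":-0.01,"ty":0,"tz":-0.045,"twist":0},
  {"tx":-0.045,"ty":0,"tz":0,"twist":0},
  {"tx":-0.045,"ty":0,"tz":0,"twist":0},
  {"tx":0,"ty":0,"tz":0,"twist":0},
  {"tx":0,"ty":0,"tz":0,"twist":0},
], gripper=0)

```text
clock: 39.6
position: [0.6983, -0.1628, 0.1841]
ee_rot: [-0.157, -3.136, 0.0]
force: [-0.3, 0.8, 0.1]
width: 0.503
gripper_force: 0.0
```

```bash
cat > chk.py <<'E'
from h import *
def chk():
    plan([.5978,-.1529,.1],1.4669)
    c=arm.calibration('wrist'); im=snap('wrist')
    for n,z in(('isolator_grip',.116),('keyhole',.083),('key0',.083)):
        for r in arm.place_of('wrist',n)[:2]: print(n,round(r['conf'],2),px(r['point']).round(1),atz('wrist',px(r['point']),z,c).round(4))
    # dark handle: black pixels round the expected place; brass bow: yellow ones
    hsv=cv2.cvtColor(im,cv2.COLOR_RGB2HSV)
    for nm,m,cen,z,rad in(('handle',hsv[:,:,2]<45,(.5978,-.1529,.130),.130,50),('bow',(hsv[:,:,0]>12)&(hsv[:,:,0]<32)&(hsv[:,:,1]>140)&(hsv[:,:,2]>70),(.6062,-.0733,.131),.131,50)):
        p=proj('wrist',cen,c); yy,xx=np.mgrid[:400,:640]; mm=(m&((xx-p[0])**2+(yy-p[1])**2<rad**2)).astype(np.uint8)
        n,l,st,ce=cv2.connectedComponentsWithStats(mm)
        if n<2: print(nm,'none',p.round(0)); continue
        k=1+np.argmax(st[1:,4]); rr=cv2.minAreaRect(cv2.findNonZero((l==k).astype(np.uint8))); b=cv2.boxPoints(rr)
        q=np.array([atz('wrist',v,z,c)[:2] for v in b]); e1,e2=q[1]-q[0],q[2]-q[1]
        if np.linalg.norm(e1)<np.linalg.norm(e2): e1,e2=e2,e1
        print(nm,'exp',p.round(0),'px',np.round(rr[0],0),st[k,4],'cen',q.mean(0).round(4),'L',np.linalg.norm(e1).round(4),'W',np.linalg.norm(e2).round(4),'ang',round(float(np.arctan2(e1[1],e1[0])%np.pi),3))
E
python3 -c "
from chk import *; chk()"
```

```text
clock 39.6 pos [ 0.6983 -0.1628  0.1841] yang 1.4709 j7 1.748 tilt [-0.002 -0.    -1.   ] w 0.503 F [-0.3  0.8  0.1]
shift [ 1.008e-01 -1.000e-04  8.430e-02] twist 0.0026
isolator_grip 0.7 [318.5  74.8] [ 0.5947 -0.1539  0.116 ]
keyhole 0.62 [402.8  85.4] [ 0.6074 -0.0753  0.083 ]
key0 0.95 [47.3  6.8] [ 0.5082 -0.3895  0.083 ]
key0 0.93 [129.   27.6] [ 0.5329 -0.3202  0.083 ]
handle exp [320.  76.] px [314.  90.] 1225 cen [ 0.6079 -0.1585] L 0.0404 W 0.0334 ang 2.567
bow exp [422.  77.] px [417.  77.] 436 cen [ 0.6058 -0.0776] L 0.0351 W 0.0092 ang 1.317
```

The handle is where expected (px 318,75) and the key bow is turned 1.72 rad (angle 1.317), still in the lock. Retrying the grasp with a closing target nearer the bar's width.

Emit:
move_arm([
  {"tx":0.034,"ty":0,"tz":0,"twist":0},
  {"tx":0.034,"ty":0,"tz":0,"twist":0},
  {"tx":0.0328,"ty":0,"tz":0,"twist":0},
  {"tx":0,"ty":0,"tz":0,"twist":0.0026},
  {"tx":0,"ty":0,"tz":0.03,"twist":0},
  {"tx":0,"ty":0,"tz":0.03,"twist":0},
  {"tx":0,"ty":0,"tz":0.024,"twist":0},
  {"tx":0,"ty":0,"tz":0,"twist":0},
  {"tx":0,"ty":0,"tz":0,"twist":0},
])

```text
clock: 40.7
position: [0.598, -0.1529, 0.1021]
ee_rot: [0.164, 3.137, -0.0]
force: [-0.6, -0.4, 0.2]
width: 0.501
gripper_force: 0.0
```

Emit:
move_arm([
  {"tx":0,"ty":0,"tz":0,"twist":0},
  {"tx":0,"ty":0,"tz":0,"twist":0},
  {"tx":0,"ty":0,"tz":0,"twist":0},
  {"tx":0,"ty":0,"tz":0,"twist":0},
  {"tx":0,"ty":0,"tz":0,"twist":0},
  {"tx":0,"ty":0,"tz":0,"twist":0},
], gripper=0.85, squeeze=45)

```text
clock: 41.3
position: [0.5979, -0.1528, 0.1015]
ee_rot: [0.164, 3.137, 0.0]
force: [-0.1, 0.1, -0.2]
width: 0.085
gripper_force: 0.0
```

Both misses had less than 30 mm of finger overlap (26 and 29 mm), and the good grips had 35 mm or more. So the pads sit higher than assumed; I'll go 8 mm lower.

Emit:
move_arm([
  {"tx":0,"ty":0,"tz":0,"twist":0},
  {"tx":0,"ty":0,"tz":0,"twist":0},
  {"tx":0,"ty":0,"tz":0,"twist":0},
  {"tx":0,"ty":0,"tz":0,"twist":0},
  {"tx":0,"ty":0,"tz":0,"twist":0},
  {"tx":0,"ty":0,"tz":0.004,"twist":0},
  {"tx":0,"ty":0,"tz":0.003,"twist":0},
  {"tx":0,"ty":0,"tz":0,"twist":0},
], gripper=0)

```text
clock: 42.1
position: [0.5974, -0.1527, 0.0937]
ee_rot: [-0.164, -3.136, -0.0]
force: [-0.3, 0.5, 0.5]
width: 0.501
gripper_force: 0.0
```

Emit:
move_arm([
  {"tx":0,"ty":0,"tz":0,"twist":0},
  {"tx":0,"ty":0,"tz":0,"twist":0},
  {"tx":0,"ty":0,"tz":0,"twist":0},
  {"tx":0,"ty":0,"tz":0,"twist":0},
  {"tx":0,"ty":0,"tz":0,"twist":0},
  {"tx":0,"ty":0,"tz":0,"twist":0},
], gripper=0.85)

```text
clock: 42.7
position: [0.5979, -0.1526, 0.0945]
ee_rot: [0.163, 3.137, 0.0]
force: [0.0, 1.7, 0.3]
width: 0.139
gripper_force: 45.0
```

Gripped. Turning the isolator clockwise.

Emit:
move_arm([
  {"tx":0,"ty":0,"tz":0,"twist":0.08},
  {"tx":0,"ty":0,"tz":0,"twist":0.08},
  {"tx":0,"ty":0,"tz":0,"twist":0.08},
  {"tx":0,"ty":0,"tz":0,"twist":0.08},
  {"tx":0,"ty":0,"tz":0,"twist":0.08},
  {"tx":0,"ty":0,"tz":0,"twist":0.08},
  {"tx":0,"ty":0,"tz":0,"twist":0.08},
  {"tx":0,"ty":0,"tz":0,"twist":0.08},
  {"tx":0,"ty":0,"tz":0,"twist":0.08},
  {"tx":0,"ty":0,"tz":0,"twist":0.08},
  {"tx":0,"ty":0,"tz":0,"twist":0.08},
  {"tx":0,"ty":0,"tz":0,"twist":0.08},
])

```text
clock: 43.9
position: [0.5982, -0.1525, 0.0945]
ee_rot: [2.272, 2.169, 0.001]
force: [0.8, 1.5, -1.4]
width: 0.137
gripper_force: 45.0
```

Emit:
move_arm([
  {"tx":0,"ty":0,"tz":0,"twist":0.05},
  {"tx":0,"ty":0,"tz":0,"twist":0.02},
  {"tx":0,"ty":0,"tz":0,"twist":0},
  {"tx":0,"ty":0,"tz":0,"twist":0},
])

```text
clock: 44.3
position: [0.5982, -0.1525, 0.0945]
ee_rot: [2.38, 2.05, 0.001]
force: [2.0, 0.6, 0.5]
width: 0.136
gripper_force: 45.4
```

```bash
python3 - <<'E'
from h import *
plan([.5978,-.1529,.1],1.4669-1.5708); print(arm.observe()['ft_torque'])
E
```

```text
clock 44.3 pos [ 0.5982 -0.1525  0.0945] yang -0.149 j7 0.422 tilt [ 0.001  0.    -1.   ] w 0.136 F [2.  0.6 0.5]
shift [-0.0005 -0.0003 -0.0055] twist -0.0287
[ 0.18314276 -0.31579299  0.31015298]
```

Stop felt at 1.6 rad, so the isolator is ON. Releasing and going back to the key.

Emit:
move_arm([
  {"tx":0,"ty":0,"tz":0,"twist":0},
  {"tx":0,"ty":0,"tz":0,"twist":0},
  {"tx":0,"ty":0,"tz":0,"twist":0},
  {"tx":0,"ty":0,"tz":0,"twist":0},
  {"tx":0,"ty":0,"tz":0,"twist":0},
  {"tx":0,"ty":0,"tz":-0.045,"twist":0},
  {"tx":0,"ty":0,"tz":-0.045,"twist":0},
  {"tx":0,"ty":0,"tz":0,"twist":0.07},
  {"tx":0,"ty":0,"tz":0,"twist":0},
  {"tx":0,"ty":0,"tz":0,"twist":0},
], gripper=0)

```text
clock: 45.3
position: [0.5973, -0.1524, 0.1836]
ee_rot: [-2.488, -1.916, 0.001]
force: [-0.0, -0.5, 0.2]
width: 0.503
gripper_force: 0.0
```

```bash
python3 - <<'E'
from h import *
plan([.6050,-.0730,.185],-.258)
E
```

```text
clock 45.3 pos [ 0.5973 -0.1524  0.1836] yang -0.2583 j7 0.267 tilt [-0.001  0.    -1.   ] w 0.503 F [-0.  -0.5  0.2]
shift [ 0.0787 -0.0128 -0.0014] twist -0.0002
```

Emit:
move_arm([
  {"tx":0.0394,"ty":-0.0064,"tz":0,"twist":0},
  {"tx":0.0393,"ty":-0.0064,"tz":0,"twist":0},
  {"tx":0,"ty":0,"tz":0,"twist":0},
  {"tx":0,"ty":0,"tz":0.035,"twist":0},
  {"tx":0,"ty":0,"tz":0.03,"twist":0},
  {"tx":0,"ty":0,"tz":0.025,"twist":0},
  {"tx":0,"ty":0,"tz":0,"twist":0},
  {"tx":0,"ty":0,"tz":0,"twist":0},
])

```text
clock: 46.1
position: [0.6052, -0.0738, 0.0941]
ee_rot: [-2.491, -1.913, 0.003]
force: [-0.5, -0.0, 1.2]
width: 0.502
gripper_force: 0.0
```

Emit:
move_arm([
  {"tx":0,"ty":0,"tz":0,"twist":0},
  {"tx":0,"ty":0,"tz":0,"twist":0},
  {"tx":0,"ty":0,"tz":0,"twist":0},
  {"tx":0,"ty":0,"tz":0,"twist":0},
  {"tx":0,"ty":0,"tz":0,"twist":0},
  {"tx":0,"ty":0,"tz":0,"twist":0},
  {"tx":0,"ty":0,"tz":0,"twist":0},
], gripper=1, squeeze=40)

```text
clock: 46.8
position: [0.606, -0.0735, 0.0946]
ee_rot: [2.492, 1.913, 0.001]
force: [0.5, 0.2, 3.1]
width: 0.088
gripper_force: 40.0
```

Emit:
move_arm([
  {"tx":0,"ty":0,"tz":0,"twist":-0.08},
  {"tx":0,"ty":0,"tz":0,"twist":-0.09},
  {"tx":0,"ty":0,"tz":0,"twist":-0.09},
  {"tx":0,"ty":0,"tz":0,"twist":-0.09},
  {"tx":0,"ty":0,"tz":0,"twist":-0.09},
  {"tx":0,"ty":0,"tz":0,"twist":-0.09},
  {"tx":0,"ty":0,"tz":0,"twist":-0.09},
  {"tx":0,"ty":0,"tz":0,"twist":-0.09},
  {"tx":0,"ty":0,"tz":0,"twist":-0.09},
  {"tx":0,"ty":0,"tz":0,"twist":-0.09},
  {"tx":0,"ty":0,"tz":0,"twist":-0.09},
])

```text
clock: 47.9
position: [0.6063, -0.0735, 0.0947]
ee_rot: [0.45, 3.108, 0.0]
force: [1.1, 1.1, 1.3]
width: 0.085
gripper_force: 40.1
```

Emit:
move_arm([
  {"tx":0,"ty":0,"tz":0,"twist":-0.08},
  {"tx":0,"ty":0,"tz":0,"twist":-0.08},
  {"tx":0,"ty":0,"tz":0,"twist":-0.06},
  {"tx":0,"ty":0,"tz":0,"twist":0},
  {"tx":0,"ty":0,"tz":0,"twist":0},
])

```text
clock: 48.4
position: [0.6063, -0.0735, 0.0946]
ee_rot: [-0.078, 3.14, 0.0]
force: [1.3, 0.3, 3.3]
width: 0.08
gripper_force: 40.0
```

```bash
python3 - <<'E'
from h import *
plan([.6050,-.0730,.093],1.4669); print(arm.observe()['ft_torque'])
E
```

```text
clock 48.4 pos [ 0.6063 -0.0735  0.0946] yang 1.6205 j7 1.768 tilt [ 0.001  0.    -1.   ] w 0.08 F [1.3 0.3 3.3]
shift [0.0012 0.0005 0.0016] twist 0.0978
[ 0.14541778 -0.27480586 -0.05762503]
```

Emit:
move_arm([
  {"tx":0,"ty":0,"tz":0,"twist":-0.03},
  {"tx":0,"ty":0,"tz":0,"twist":-0.03},
  {"tx":0,"ty":0,"tz":0,"twist":0},
  {"tx":0,"ty":0,"tz":0,"twist":0},
  {"tx":0,"ty":0,"tz":0,"twist":0},
])

```text
clock: 48.9
position: [0.6062, -0.0734, 0.0946]
ee_rot: [-0.228, 3.133, -0.0]
force: [2.0, 1.1, 4.7]
width: 0.084
gripper_force: 40.8
```

```bash
python3 - <<'E'
from h import *
plan([.6063,-.0735,.093],1.4669); print(arm.observe()['ft_torque'])
E
```

```text
clock 48.9 pos [ 0.6062 -0.0734  0.0946] yang 1.7159 j7 1.848 tilt [ 0.001  0.    -1.   ] w 0.084 F [2.  1.1 4.7]
shift [-0.0001 -0.0001  0.0016] twist 0.1585
[ 0.21994724 -0.4356737  -0.38995507]
```

Stop felt at -0.25 rad: locked. Turning back to zero and drawing the key out.

Emit:
move_arm([
  {"tx":0,"ty":0,"tz":0,"twist":0.08},
  {"tx":0,"ty":0,"tz":0,"twist":0.0785},
  {"tx":0,"ty":0,"tz":0,"twist":0},
  {"tx":0,"ty":0,"tz":0,"twist":0},
  {"tx":0,"ty":0,"tz":-0.004,"twist":0},
  {"tx":0,"ty":0,"tz":-0.004,"twist":0},
  {"tx":0,"ty":0,"tz":0,"twist":0},
])

```text
clock: 49.6
position: [0.6056, -0.0736, 0.1026]
ee_rot: [-0.159, -3.137, -0.0]
force: [0.7, -0.4, -1.5]
width: 0.082
gripper_force: 40.0
```

```bash
python3 - <<'E'
from h import *
plan([.6063,-.0735,.2],1.4669); print(arm.observe()['ft_torque'])
E
```

```text
clock 49.6 pos [ 0.6056 -0.0736  0.1026] yang 1.4696 j7 1.637 tilt [-0.  0. -1.] w 0.082 F [ 0.7 -0.4 -1.5]
shift [-0.0007  0.0002 -0.0974] twist 0.0017
[-0.02001808 -0.13689231 -0.03707558]
```

Emit:
move_arm([
  {"tx":0,"ty":0,"tz":-0.03,"twist":0},
  {"tx":0,"ty":0,"tz":-0.04,"twist":0},
  {"tx":0,"ty":0,"tz":-0.035,"twist":0},
  {"tx":0,"ty":-0.043,"tz":0,"twist":0},
  {"tx":0,"ty":-0.043,"tz":0,"twist":0},
  {"tx":0,"ty":-0.043,"tz":0,"twist":0},
  {"tx":0,"ty":-0.043,"tz":0,"twist":0},
  {"tx":0,"ty":-0.043,"tz":0,"twist":0},
  {"tx":0,"ty":-0.043,"tz":0,"twist":0},
  {"tx":0,"ty":0,"tz":0,"twist":-0.064},
  {"tx":0,"ty":0,"tz":0,"twist":0},
  {"tx":0,"ty":0,"tz":0,"twist":0},
])

```text
clock: 50.8
position: [0.5796, -0.3288, 0.2069]
ee_rot: [-0.004, -3.141, -0.002]
force: [0.7, -0.3, -1.0]
width: 0.086
gripper_force: 40.0
```

```bash
python3 - <<'E'
from h import *
plan([.5770,-.3299,.2],1.5696)
E
```

```text
clock 50.8 pos [ 0.5796 -0.3288  0.2069] yang 1.5683 j7 2.135 tilt [-0.     0.002 -1.   ] w 0.086 F [ 0.7 -0.3 -1. ]
shift [ 0.0026 -0.0011  0.0069] twist -0.0008
```

Down to just above the slot (bit bottom meets it at TCP 0.114), then check.

Emit:
move_arm([
  {"tx":0.0024,"ty":-0.001,"tz":0.025,"twist":0},
  {"tx":0,"ty":0,"tz":0.03,"twist":0},
  {"tx":0,"ty":0,"tz":0.025,"twist":0},
  {"tx":0,"ty":0,"tz":0,"twist":0},
  {"tx":0,"ty":0,"tz":0,"twist":0},
  {"tx":0,"ty":0,"tz":0,"twist":0},
])

```text
clock: 51.4
position: [0.5784, -0.331, 0.1292]
ee_rot: [0.002, 3.139, -0.001]
force: [0.1, -1.1, -1.6]
width: 0.085
gripper_force: 40.0
```

```bash
python3 - <<'E'
from h import *
plan([.5770,-.3299,.0716],1.5696)
E
```

```text
clock 51.4 pos [ 0.5784 -0.331   0.1292] yang 1.5697 j7 2.157 tilt [ 0.002 -0.001 -1.   ] w 0.085 F [ 0.1 -1.1 -1.6]
shift [0.0015 0.0012 0.0576] twist 0.0001
```

Emit:
move_arm([
  {"tx":0.0012,"ty":0.001,"tz":0.005,"twist":0},
  {"tx":0,"ty":0,"tz":0.006,"twist":0},
  {"tx":0,"ty":0,"tz":0.006,"twist":0},
  {"tx":0,"ty":0,"tz":0.006,"twist":0},
  {"tx":0,"ty":0,"tz":0.005,"twist":0},
  {"tx":0,"ty":0,"tz":0,"twist":0},
  {"tx":0,"ty":0,"tz":0,"twist":0},
])

```text
clock: 52.1
position: [0.5759, -0.3302, 0.0992]
ee_rot: [-0.002, -3.141, -0.0]
force: [-0.6, -0.9, -1.2]
width: 0.083
gripper_force: 40.0
```

Emit:
move_arm([
  {"tx":0,"ty":0,"tz":0.005,"twist":0},
  {"tx":0,"ty":0,"tz":0.005,"twist":0},
  {"tx":0,"ty":0,"tz":0.005,"twist":0},
  {"tx":0,"ty":0,"tz":0,"twist":0},
  {"tx":0,"ty":0,"tz":0,"twist":0},
])

```text
clock: 52.6
position: [0.5759, -0.33, 0.0841]
ee_rot: [-0.002, -3.141, -0.0]
force: [0.3, 0.1, -1.9]
width: 0.086
gripper_force: 40.0
```

Emit:
move_arm([
  {"tx":-0.0008,"ty":0,"tz":0.004,"twist":0},
  {"tx":0,"ty":0,"tz":0.004,"twist":0},
  {"tx":0,"ty":0,"tz":0.003,"twist":0},
  {"tx":0,"ty":0,"tz":0.001,"twist":0},
  {"tx":0,"ty":0,"tz":0,"twist":0},
  {"tx":0,"ty":0,"tz":0,"twist":0},
])

```text
clock: 53.2
position: [0.5767, -0.3301, 0.0724]
ee_rot: [-0.002, -3.141, -0.0]
force: [-0.1, -0.1, -0.9]
width: 0.084
gripper_force: 40.0
```

Emit:
move_arm([
  {"tx":0,"ty":0,"tz":0,"twist":0},
  {"tx":0,"ty":0,"tz":0,"twist":0},
  {"tx":0,"ty":0,"tz":0,"twist":0},
  {"tx":0,"ty":0,"tz":0,"twist":0},
  {"tx":0,"ty":0,"tz":0,"twist":0},
  {"tx":0,"ty":0,"tz":-0.03,"twist":0},
  {"tx":0,"ty":0,"tz":-0.045,"twist":0},
  {"tx":0,"ty":0,"tz":-0.045,"twist":0},
  {"tx":-0.042,"ty":0,"tz":-0.045,"twist":0},
  {"tx":0,"ty":0,"tz":-0.045,"twist":0},
  {"tx":0,"ty":0,"tz":0,"twist":0},
  {"tx":0,"ty":0,"tz":0,"twist":0},
], gripper=0)

```text
clock: 54.4
position: [0.6112, -0.3306, 0.275]
ee_rot: [0.002, 3.14, -0.002]
force: [-0.5, 0.3, -1.6]
width: 0.498
gripper_force: 0.0
```

```bash
cat > fin.py <<'E'
from chk import *
chk()
c=arm.calibration('wrist'); im=snap('wrist'); hsv=cv2.cvtColor(im,cv2.COLOR_RGB2HSV)
m=((hsv[:,:,0]>16)&(hsv[:,:,0]<32)&(hsv[:,:,1]>130)&(hsv[:,:,2]>90)).astype(np.uint8)
for x in(.4678,.5228,.5778):
    p=proj('wrist',(x,-.3303,.1),c); q=proj('wrist',(x,-.3303,.108),c); yy,xx=np.mgrid[:400,:640]
    k=(m>0)&(abs(xx-p[0])<14)&(abs(yy-p[1])<22); r=cv2.minAreaRect(cv2.findNonZero(k.astype(np.uint8))); print('bow',x,p.round(0),q.round(0),k.sum(),np.round(r[0],1),np.round(r[1],1),round(r[2],1))
for cam in('top','scene'):
    snap(cam)
    for n,z in(('key0',.06),('pack0',.052),('isolator_grip',.116)):
        for r in arm.place_of(cam,n)[:4]: print(cam,n,round(r['conf'],2),px(r['point']).round(0),atz(cam,px(r['point']),z).round(3))
E
python3 fin.py
```

```text
clock 54.4 pos [ 0.6112 -0.3306  0.275 ] yang 1.5693 j7 2.11 tilt [ 0.002 -0.001 -1.   ] w 0.498 F [-0.5  0.3 -1.6]
shift [0.0141 0.1779 0.1748] twist 0.0652
isolator_grip 0.67 [463.6 161.1] [ 0.5925 -0.1574  0.116 ]
keyhole 0.81 [513.5 172.7] [ 0.6129 -0.0719  0.083 ]
keyhole 0.7 [323.4 104.8] [ 0.5266 -0.3261  0.083 ]
key0 0.83 [239.1  74.1] [ 0.4903 -0.4293  0.083 ]
key0 0.8 [405.3  70.7] [ 0.4867 -0.2263  0.083 ]
handle exp [473. 167.] px [464. 159.] 1000 cen [ 0.5882 -0.164 ] L 0.0723 W 0.0353 ang 1.793
bow exp [539. 175.] px [560. 170.] 26 cen [ 0.6008 -0.0502] L 0.0118 W 0.0028 ang 3.021
bow 0.4678 [319.  52.] [319.  51.] 195 [319.  51.] [30.  6.] 90.0
bow 0.5228 [319. 103.] [319. 102.] 169 [319. 102.] [26.  6.] 90.0
bow 0.5778 [319. 149.] [319. 150.] 145 [318.5 147.5] [25.  5.] 90.0
top key0 0.66 [428. 191.] [ 0.587 -0.326  0.06 ]
top key0 0.65 [430. 214.] [ 0.519 -0.333  0.06 ]
top key0 0.62 [384. 231.] [ 0.466 -0.197  0.06 ]
top key0 0.59 [430. 229.] [ 0.473 -0.331  0.06 ]
top pack0 0.94 [263. 171.] [0.634 0.164 0.052]
top pack0 0.77 [288. 175.] [0.622 0.088 0.052]
top isolator_grip 0.58 [369. 186.] [ 0.588 -0.145  0.116]
scene key0 0.65 [166. 288.] [ 0.52  -0.462  0.06 ]
scene key0 0.65 [238. 241.] [ 0.521 -0.256  0.06 ]
scene key0 0.54 [230. 267.] [ 0.579 -0.329  0.06 ]
scene key0 0.53 [197. 247.] [ 0.463 -0.336  0.06 ]
scene pack0 0.92 [371. 187.] [0.636 0.181 0.052]
scene pack0 0.59 [351. 199.] [0.626 0.087 0.052]
scene isolator_grip 0.58 [286. 216.] [ 0.597 -0.157  0.116]
scene isolator_grip 0.36 [219. 273.] [ 0.624 -0.387  0.116]
```

Everything reads right: three bows upright in the slots, handle across the box, packs in bay0 and bay1. One last look over the packs checks their seating height.

Emit:
move_arm([
  {"tx":-0.008,"ty":0.044,"tz":0,"twist":0},
  {"tx":-0.008,"ty":0.044,"tz":0,"twist":0},
  {"tx":-0.008,"ty":0.044,"tz":0,"twist":0},
  {"tx":-0.008,"ty":0.044,"tz":0,"twist":0},
  {"tx":-0.008,"ty":0.044,"tz":0,"twist":0},
  {"tx":-0.008,"ty":0.044,"tz":0,"twist":0},
  {"tx":-0.008,"ty":0.044,"tz":0,"twist":0},
  {"tx":-0.008,"ty":0.044,"tz":0,"twist":0},
  {"tx":-0.008,"ty":0.044,"tz":0,"twist":0},
  {"tx":-0.008,"ty":0.044,"tz":0,"twist":0},
  {"tx":0,"ty":0,"tz":0,"twist":0},
  {"tx":0,"ty":0,"tz":0,"twist":0},
])

```text
clock: 56.25
position: [0.6914, 0.1114, 0.2735]
ee_rot: [0.002, -3.141, 0.0]
force: [-0.3, 0.0, 0.7]
width: 0.501
gripper_force: 0.0
```

Emit:
move_arm([
  {"tx":0,"ty":0,"tz":0,"twist":0},
  {"tx":0,"ty":0,"tz":0,"twist":0},
  {"tx":0,"ty":0,"tz":0,"twist":0},
])

```text
clock: 56.55
position: [0.6916, 0.1081, 0.2743]
ee_rot: [0.005, 3.141, -0.0]
force: [-0.6, -0.4, 0.2]
width: 0.501
gripper_force: 0.0
```

```bash
python3 - <<'E'
from h import *
from scipy.optimize import minimize
plan([.6,.1,.2],1.57)
c=arm.calibration('wrist'); snap('wrist','w10.png')
for r in arm.regions_of('wrist','pack0')[:3]:
    m=r['region'].astype(np.uint8); p=atz('wrist',px(r['point']),.118,c)
    def iou(v):
        q=np.array([proj('wrist',(v[0]+np.cos(v[2])*sx*.022-np.sin(v[2])*sy*.03,v[1]+np.sin(v[2])*sx*.022+np.cos(v[2])*sy*.03,z),c) for sx,sy in((1,1),(1,-1),(-1,-1),(-1,1)) for z in(v[3],v[3]-.03)])
        k=np.zeros_like(m); cv2.fillConvexPoly(k,cv2.convexHull(np.int32((q*16).round())),1,shift=4) if 0 else cv2.fillConvexPoly(k,cv2.convexHull(np.int32(q.round())),1); return -float((k&m).sum())/float((k|m).sum())
    b=min((minimize(iou,[p[0],p[1],-.1,z],method='Nelder-Mead',options={'initial_simplex':np.array([p[0],p[1],-.1,z])+np.vstack([np.zeros(4),np.diag([.006,.006,.05,.01])])}) for z in(.11,.118,.126)),key=lambda r:r.fun)
    print(round(r['conf'],2),px(r['point']).round(0),b.x.round(4),round(b.fun,3))
E
```

```text
clock 56.5 pos [0.6916 0.1081 0.2743] yang 1.5673 j7 1.426 tilt [ 0. -0. -1.] w 0.501 F [-0.6 -0.4  0.2]
shift [ 0.0916 -0.0084  0.0743] twist -0.0017
0.69 [367. 128.] [ 0.6323  0.1669 -0.1335  0.1124] -0.963
0.62 [309. 122.] [ 0.624   0.0924 -0.0442  0.1097] -0.933
0.46 [102.  98.] [ 0.6043 -0.1594  0.176   0.1093] -0.545
```

Both packs are at seated height and over the bay centres. Handing in.

```bash
python3 -c "
from cell import arm; print(arm.sign_off())"
```

```text
the job is handed in; nothing more can be done
None
```

I handed the job in at about 57 s: both packs are seated in bay0 and bay1, the first key I tried opened the lock, the isolator is ON, the lock is turned back, and all three keys stand in the block. sign_off() returned no verdict.

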